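# Fetch the pod from behind the tall pieces

## Robot

A 7-joint arm with a two-finger parallel gripper is mounted at the origin on the work surface. World frame = base frame: x ahead of the robot, y to its left, z up, the work surface at z = 0. Lengths are in mm, angles in rad, forces in N, time in s.
With the tool pointing down it reaches from about 425 to 925 mm from the base axis. Payload 6.8 kg.
Tool frame: the origin (TCP) lies on the centre line of the jaws, within the pads' length; the fingertips stand 11 mm ahead of it and the grasp point (between the pads) lies 8 mm behind it; z points along the fingers, y is the line along which they close (so a half turn about z gives the same grasp; the last joint's range is limited). The gripper opens to 85 mm and grips with 20 to 120 N. Pads are 22 mm wide; open, the fingers measure 114 mm over their backs; the gripper's body (76 mm by 85 mm) begins 54 mm behind the grasp point. The pads swing forward as they close: fully open they stand 13 mm farther back than shut.
Start: joints at [1.039, 0.477, 0.022, 1.555, -0.011, 1.109, -0.083], TCP at [277.589, -615.298, 242.308] pointing down, gripper open.
Joint ranges: [-2.96, 2.96], [-0.34, 2.1], [-1.41, 1.46], [0.24, 2.44], [-1.37, 4.51], [0.17, 1.92], [-2.96, 2.96]. Speed limits (rad/s): [2.39, 2.39, 3.14, 3.14, 3.14, 3.14, 3.14].

## Interface

Orientations are given as a unit quaternion [w, x, y, z].
In Python, from workcell import arm, optics gives the robot as it stands.
- The arm moves only by the tool servo_tool, never from a script. Its argument "moves" is a list of rows, each an object of numbers: "tx", "ty", "tz": the shift along the tool's x, y, z in mm; "wx", "wy", "wz": the turn, a rotation vector about the tool's x, y, z in degrees; "hand": the opening, from 0 (shut) to 1 (fully open). A call has 1 to 10 rows; each row is the pose to reach, as a shift and turn from the pose commanded when the call began, along the tool's axes at that moment; what a row does not reach only later rows make up. A row lasts 1/8 s, in which the tool goes at most 62.5 mm and 10.7 degrees, less where a joint would pass 70% of its speed; a pose out of reach is approached as far as the arm can. A call with a gripper value outside its range is refused whole. The fingers move at their own pace and stop on an object; the grip force is fixed at half the most. Time passes only in rows, so rows that repeat a pose let the fingers close. It gives the time, the measured TCP pose, the force, the opening and the grip force at its end, in the units of the state.
- arm.get_obs(): the state, without advancing time (a new reading comes with each control period).
- optics.snapshot(name): name is "scene" or "side" or "wrist"; returns the picture (480x640x3 uint8, red, green, blue); there is no depth.
- optics.calibration(name): a dict with "vfov" (degrees; the focal length in pixels is half the picture's height over the tangent of half this angle, whatever the lens; pixels are square), "cx", "cy" (the principal point, pixels), "R" (3x3) and "t" (3): a world point X has camera coordinates R X + t. Camera axes: x right, y down, z forward; pixel columns grow to the right and rows downward; lengths in mm; the calibration is good to about 2 mm. A picture is of the moment at which its call begins: read the wrist's pose just before it. calibration takes no time and is no camera call; for the wrist camera it gives the pose at the moment of the call.
- arm.hand_in(): hands the job in; it is judged then, once.
The state is a dict: "time": time; "q": joint angles; "qd": joint speeds; "joint_efforts": joint torques, N m; "ee_pos": TCP position; "eef_rot": TCP orientation; "ft_force": force on the tool from outside, world axes, zero at the start; "wrist_torque": the same for the moment, N m; "finger_gap": opening from 0.0 (shut) to 1.0 (fully open); "grasp_force": force on a finger pad.
Only numpy, scipy, OpenCV 4.12 (cv2) and the standard library are available. Lean on these libraries where they do the work, as an engineer would, in place of code of your own. Each camera call takes 0.05 s, during which the arm holds its last target. There are 200 camera calls.

## Task

In the stock tray a low ribbed clay pod stands boxed in behind three tall pieces. First stand all three tall pieces upright on the empty ware board at the side, leaving the pod where it is; then set the pod on the centre of the banding wheel, and finally put each tall piece back upright on the very spot in the tray where it stood at the start. The ware is fragile, so set every piece down rather than dropping it or tipping it over, and do not disturb the tiny white bowl or the small blue disc in the tray's front corners.

Things in the scene. Friction and masses are not known exactly. Their poses are not given: they have to be found in the camera images.
- pod: the piece to fetch: low, round, ribbed terracotta pod with a smooth upright band round its middle, 52 mm diameter, 44 mm high, about 0.12 kg; origin at the centre of its underside, z up. The band to grip runs from 13 to 31 mm above the origin. It stands in the tray on the felt spot nearest the back wall, in the middle
- bottle: tall terracotta bottle form, solid, round about z: belly 52 mm diameter, a straight neck of 26 mm diameter from 83 to 118 mm above the origin, a lip of 32 mm diameter on top, 128 mm high in all, about 0.2 kg; origin at the centre of its underside. Grip it by the neck
- column: tall plain terracotta round column, 48 mm diameter (ribs on the lower half are 1 mm proud, for looks only), 112 mm high, flat dark dot on its top, about 0.22 kg; origin at the centre of its underside, z up
- tower: tall square terracotta tower, 42 x 42 mm, 105 mm high, dark slots painted low on its sides, about 0.22 kg; origin at the centre of its underside, z up, x and y square to its sides
- tray: fixed open plywood stock tray, 190 (x) by 230 mm (y); origin at the centre of its underside, x towards its back wall, away from the robot. Floor top at 8 mm; walls 6 mm thick, tops at 45 (back), 20 (sides), 16 mm (front). Flat grey felt spots, 62 mm wide, at x, y = (30, 0) for the pod and (30, 68), (30, -68), (-40, 0) mm for the tall pieces in changing order, each within 5 mm of its spot's middle
- ware_board: fixed, empty wooden board lying at one side of the tray (left or right), 290 mm (x) by 110 mm (y), 18 mm thick; origin at the centre of its underside, so its top is at 18 mm. Its long side (its x) runs roughly away from the robot. The three tall pieces fit side by side along it, 95 mm apart
- wheel: fixed banding wheel (a round metal turntable that does not turn here), 160 mm diameter, on the other side of the tray; origin at the centre of its underside, flat top at 48 mm
- pinch_bowl: bystander: tiny white bowl, 40 mm wide, 24 mm high, standing loose in a front corner of the tray; origin at the centre of its underside
- test_disc: bystander: blue glazed disc, 32 mm diameter, 12 mm thick, lying loose in the other front corner of the tray; origin at the centre of its underside

How it is judged (in metres and radians):
On the way, in this order (a step that is already met when the one before it is completed fails the run):
1. all three tall pieces stand upright on the ware board at the same time, the pod still in its place (within 15 mm) (x of bottle in the frame of ware_board between -0.145 and 0.145 m and y of bottle in the frame of ware_board between -0.055 and 0.055 m and z of bottle in the frame of ware_board between 0.012 and 0.024 m and linear speed of each of bottle, column, tower below 0.02 m/s and angle between each of bottle, column, tower's own z axis and vertical below 0.1 rad and x of column in the frame of ware_board between -0.145 and 0.145 m and y of column in the frame of ware_board between -0.055 and 0.055 m and z of column in the frame of ware_board between 0.012 and 0.024 m and x of tower in the frame of ware_board between -0.145 and 0.145 m and y of tower in the frame of ware_board between -0.055 and 0.055 m and z of tower in the frame of ware_board between 0.012 and 0.024 m and distance of pod from where it was at the start of the episode below 0.015 m), for 0.2 s.
2. the pod stands on the centre of the banding wheel (within 15 mm), the tall pieces still on the ware board (horizontal distance between pod and wheel below 0.015 m and z of pod in the frame of wheel between 0.042 and 0.054 m and linear speed of each of pod, bottle, column, tower below 0.02 m/s and angle between each of pod, bottle, column, tower's own z axis and vertical below 0.1 rad and x of bottle in the frame of ware_board between -0.145 and 0.145 m and y of bottle in the frame of ware_board between -0.055 and 0.055 m and z of bottle in the frame of ware_board between 0.012 and 0.024 m and x of column in the frame of ware_board between -0.145 and 0.145 m and y of column in the frame of ware_board between -0.055 and 0.055 m and z of column in the frame of ware_board between 0.012 and 0.024 m and x of tower in the frame of ware_board between -0.145 and 0.145 m and y of tower in the frame of ware_board between -0.055 and 0.055 m and z of tower in the frame of ware_board between 0.012 and 0.024 m), for 0.2 s.
At the end, for the whole second after the job is handed in: The pod stands upright on the banding wheel, its centre within 15 mm of the wheel's; the bottle, the column and the tower each stand upright in the tray within 15 mm of where they stood at the start; all released and at rest (horizontal distance between pod and wheel below 0.015 m and z of pod in the frame of wheel between 0.042 and 0.054 m and linear speed of each of pod, bottle, column, tower below 0.02 m/s and angle between each of pod, bottle, column, tower's own z axis and vertical below 0.1 rad and distance of each of bottle, column, tower from where it was at the start of the episode below 0.015 m); the robot touches nothing.
It fails at once if a tall piece or the pod is tipped over (angle between any of bottle, column, tower, pod's own z axis and vertical above 0.6 rad).
It fails at once if a tall piece or the pod is dropped (falls freely by more than about 25 mm) ((linear speed of bottle above 0.7 m/s and contact force between bottle and the fingers below 0.2 N) or (linear speed of column above 0.7 m/s and contact force between column and the fingers below 0.2 N) or (linear speed of tower above 0.7 m/s and contact force between tower and the fingers below 0.2 N) or (linear speed of pod above 0.7 m/s and contact force between pod and the fingers below 0.2 N)).
It fails at once if the tiny white bowl or the blue disc is pushed more than 20 mm (distance of any of pinch_bowl, test_disc from where it was at the start of the episode above 0.02 m).
It also fails if it takes over 144 s, if anything falls off the work surface, if the arm or the gripper's body presses on something with over 40 N, if the wrist force passes 120 N, or if a joint passes its speed limit or range.

## Working session

There is one attempt and no reset: what is moved stays moved. The work goes in short steps, Python scripts to look and compute and a tool call to move; the robot and the scene stay as the last step left them, time stands still between calls to the robot, and variables do not carry over. Pictures are saved under pics/ and viewed, at most 14 in all, crops included, and the job is handed in when it is done.

Besides the shell and the picture viewer there is one more tool, called after "Request:" in YAML: its name, and indented under it one key for each argument. servo_tool: Moves the arm, as the interface text tells. Its arguments: {"type":"object","properties":{"moves":{"type":"array","items":{"type":"object","properties":{"tx":{"type":"number"},"ty":{"type":"number"},"tz":{"type":"number"},"wx":{"type":"number"},"wy":{"type":"number"},"wz":{"type":"number"},"hand":{"type":"number"}}}}},"required":["moves"]}

```bash
mkdir -p pics; ls; python3 - <<'E'
from workcell import arm, optics
import cv2,numpy as np
o=arm.get_obs();print({k:np.round(v,3).tolist() for k,v in o.items()})
for n in("scene","side"):
    c=optics.calibration(n);print(n,c)
    cv2.imwrite(f"pics/{n}0.png",optics.snapshot(n)[:,:,::-1])
E
```

```text
pics
{'time': 0.0, 'q': [1.039, 0.478, 0.022, 1.556, -0.011, 1.109, -0.083], 'qd': [0.001, 0.002, -0.0, -0.001, -0.002, -0.001, -0.001], 'joint_efforts': [0.001, -59.644, 1.608, -28.119, 0.012, 0.009, -0.0], 'ee_pos': [277.332, -614.774, 241.328], 'eef_rot': [-0.001, 0.978, 0.21, -0.0], 'ft_force': [-0.081, -0.371, -0.022], 'wrist_torque': [-0.047, 0.017, 0.03], 'grasp_force': 0.0, 'finger_gap': 1.0}
scene {'vfov': 45.655229669523436, 'cx': 315.5095913630042, 'cy': 243.65995772769537, 'R': array([[-0.88766485,  0.46048778,  0.00145316],
       [ 0.32081681,  0.62068407, -0.71542145],
       [-0.3303448 , -0.63458828, -0.69869166]]), 't': array([ 520.92401156, -151.43366525, 1366.40873277])}
side {'vfov': 50.85511343267732, 'cx': 321.96974481636454, 'cy': 234.88463240472097, 'R': array([[-0.79188514, -0.61063086,  0.00691878],
       [-0.31843367,  0.40323417, -0.85790571],
       [ 0.52107381, -0.68156596, -0.51376057]]), 't': array([444.05847516, 195.48866876, 534.87991019])}
```

View pics/scene0.png

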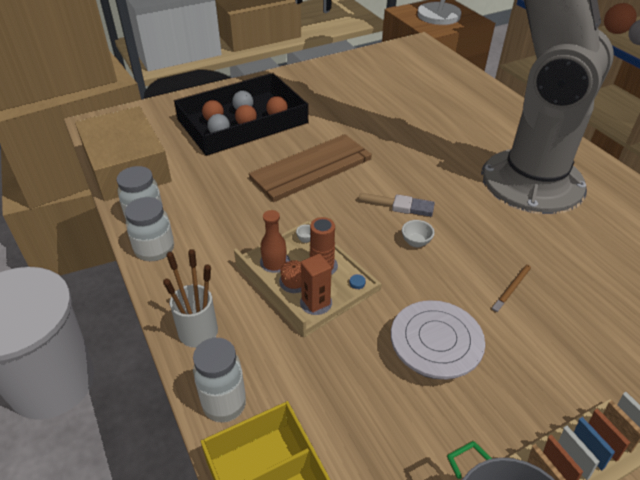

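View pics/side0.png

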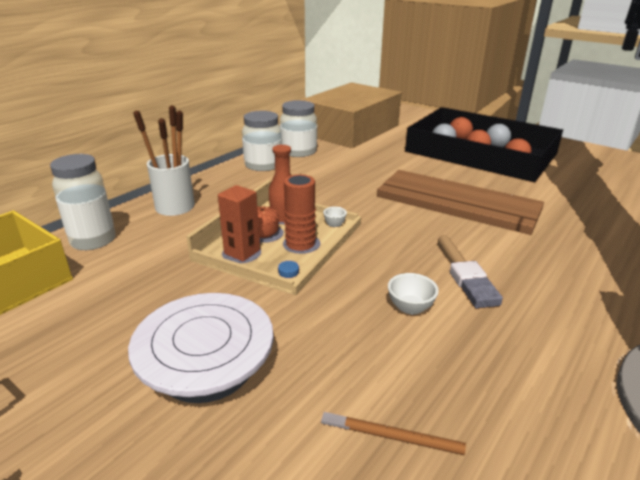

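The scene view shows the tray with the bottle (lip ~271,214), column (top ~322,223), tower (top ~316,264) and pod (~291,272). The wheel centre is at ~(438,336) and the board corners at ~(251,175), (343,138), (370,155) and (265,192). In the side view the bottle lip is at (282,149), the column top at (300,181), the tower top at (239,193) and the wheel centre at (203,336).

```bash
cat > h.py <<'E'
import numpy as np
def f(c): return 240/np.tan(np.radians(c["vfov"]/2))
def unproj(c,uv,z):
    d=c["R"].T@np.array([(uv[0]-c["cx"])/f(c),(uv[1]-c["cy"])/f(c),1]); o=-c["R"].T@c["t"]
    return o+d*(z-o[2])/d[2]
def proj(c,X):
    p=c["R"]@np.asarray(X,float)+c["t"]; return np.array([c["cx"]+f(c)*p[0]/p[2],c["cy"]+f(c)*p[1]/p[2]])
E
python3 - <<'E'
from workcell import arm, optics
from h import *
S=optics.calibration("scene");D=optics.calibration("side")
for n,c,L in(("scene",S,[("bottle",271,214,136),("col",322,223,120),("tower",316,264,113),("wheel",438,336,48),("b1",251,175,18),("b2",343,138,18),("b3",370,155,18),("b4",265,192,18)]),
 ("side",D,[("bottle",282,149,136),("col",300,181,120),("tower",239,193,113),("wheel",203,336,48),("b1",398,174,18),("b2",542,205,18),("b3",526,224,18),("b4",378,190,18)])):
    for k,u,v,z in L: print(n,k,unproj(c,(u,v),z).round(0))
W=optics.calibration("wrist");o=arm.get_obs();print(W, W["R"]@o["ee_pos"]+W["t"])
E
```

```text
scene bottle [664. -33. 136.]
scene col [583.  18. 120.]
scene tower [639. 102. 113.]
scene wheel [503. 295.  48.]
scene b1 [ 600. -307.   18.]
scene b2 [ 330. -342.   18.]
scene b3 [ 307. -247.   18.]
scene b4 [ 596. -234.   18.]
side bottle [661. -21. 136.]
side col [581.  29. 120.]
side tower [634. 105. 113.]
side wheel [502. 297.  48.]
side b1 [ 589. -290.   18.]
side b2 [ 314. -333.   18.]
side b3 [ 313. -245.   18.]
side b4 [ 581. -201.   18.]
{'vfov': 60.25455205670994, 'cx': 310.63589450102876, 'cy': 247.16917375028768, 'R': array([[ 0.4110323 , -0.91162006, -0.00114518],
       [-0.87532112, -0.39501612,  0.27888206],
       [-0.25468684, -0.11362714, -0.96032468]]), 't': array([-674.82549187,  -35.8476723 ,  378.94303488])} [ -0.62919179  31.56039787 146.32185934]
```

```bash
cat >> h.py <<'E'
from scipy.spatial.transform import Rotation as Ro
def plan(o,*targets):
    """targets: (x,y,z,yaw_deg of tool x), tool pointing down; shifts in current tool axes"""
    w,x,y,z=o["eef_rot"]; R=Ro.from_quat([x,y,z,w]); p=np.array(o["ee_pos"])
    print("at",p.round(1),"yaw",round(np.degrees(np.arctan2(*R.as_matrix()[1::-1,0])),2),"tilt",np.degrees(np.arccos(-R.as_matrix()[2,2])).round(2),"t",round(o["time"],2),"gap",round(o["finger_gap"],3))
    for X,Y,Z,a in targets:
        G=Ro.from_euler("z",a,degrees=True)*Ro.from_euler("x",180,degrees=True)
        print("t",R.inv().apply(np.array([X,Y,Z])-p).round(1),"w",np.degrees((R.inv()*G).as_rotvec()).round(1))
E
python3 - <<'E'
from workcell import arm
from h import *
plan(arm.get_obs(),(430,-290,330,10))
E
```

```text
at [ 277.4 -614.8  241.4] yaw 24.28 tilt 0.1 t 0.1 gap 1.001
t [ 272.7 -233.4  -88.2] w [-0.1  0.  14.3]
```

Request:
servo_tool:
  moves:
    - {"tx": 50, "ty": -42, "tz": -16, "wz": 5}
    - {"tx": 100, "ty": -85, "tz": -32, "wz": 10}
    - {"tx": 150, "ty": -128, "tz": -48, "wz": 14.3}
    - {"tx": 200, "ty": -171, "tz": -64, "wz": 14.3}
    - {"tx": 250, "ty": -214, "tz": -80, "wz": 14.3}
    - {"tx": 272.7, "ty": -233.4, "tz": -88.2, "wz": 14.3}
    - {"tx": 272.7, "ty": -233.4, "tz": -88.2, "wz": 14.3}
    - {"tx": 272.7, "ty": -233.4, "tz": -88.2, "wz": 14.3}
    - {"tx": 272.7, "ty": -233.4, "tz": -88.2, "wz": 14.3}

```text
invalid input
```

```bash
python3 - <<'E'
from workcell import arm,optics
from h import *
import cv2,pickle
o=arm.get_obs();c=optics.calibration("wrist");i=optics.snapshot("wrist")
pickle.dump(c,open("w1.pkl","wb"));cv2.imwrite("pics/w1.png",i[:,:,::-1])
plan(o,(560,20,330,10))
E
```

```text
at [ 277.4 -614.8  241.4] yaw 24.28 tilt 0.1 t 0.1 gap 1.001
t [ 518.7 -462.5  -87.9] w [-0.1  0.  14.3]
```

View pics/w1.png

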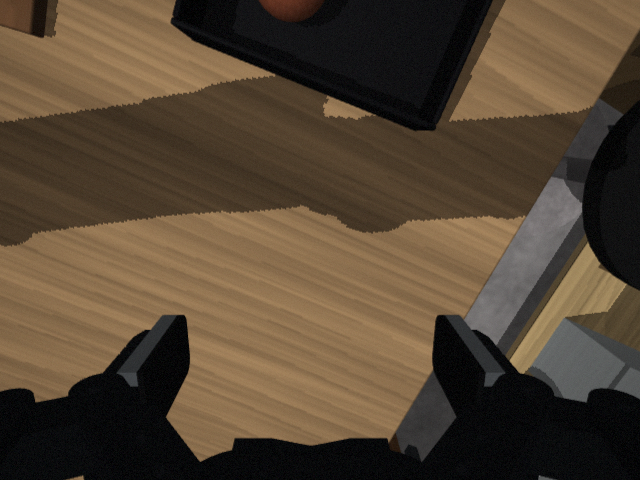

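The call was refused, probably because each row needs every field. The picture from the start pose is not useful: the black box is at the top and the fingers at the bottom.

Request:
servo_tool:
  moves:
    - {"tx": 60, "ty": -40, "tz": -15, "wx": 0, "wy": 0, "wz": 5, "hand": 1}
    - {"tx": 110, "ty": -80, "tz": -30, "wx": 0, "wy": 0, "wz": 10, "hand": 1}
    - {"tx": 160, "ty": -120, "tz": -45, "wx": 0, "wy": 0, "wz": 14, "hand": 1}
    - {"tx": 210, "ty": -155, "tz": -60, "wx": 0, "wy": 0, "wz": 14.3, "hand": 1}
    - {"tx": 260, "ty": -185, "tz": -75, "wx": 0, "wy": 0, "wz": 14.3, "hand": 1}
    - {"tx": 300, "ty": -210, "tz": -88, "wx": 0, "wy": 0, "wz": 14.3, "hand": 1}
    - {"tx": 340, "ty": -215, "tz": -88, "wx": 0, "wy": 0, "wz": 14.3, "hand": 1}
    - {"tx": 340, "ty": -215, "tz": -88, "wx": 0, "wy": 0, "wz": 14.3, "hand": 1}
    - {"tx": 340, "ty": -215, "tz": -88, "wx": 0, "wy": 0, "wz": 14.3, "hand": 1}

```text
time: 1.27
ee_pos: [498.3, -280.2, 329.8]
eef_rot: [0.0, 0.996, 0.087, -0.001]
ft_force: [0.9, -0.1, 0.4]
finger_gap: 1.001
grasp_force: 0.0
```

```bash
python3 - <<'E'
from workcell import arm,optics
from h import *
import cv2,pickle
o=arm.get_obs();c=optics.calibration("wrist");i=optics.snapshot("wrist")
pickle.dump(c,open("w2.pkl","wb"));cv2.imwrite("pics/w2.png",i[:,:,::-1])
plan(o,(680,35,400,10))
E
```

```text
at [ 498.3 -280.2  329.8] yaw 9.94 tilt 0.08 t 1.27 gap 1.001
t [ 233.3 -279.1  -70.5] w [-0.   0.1 -0.1]
```

View pics/w2.png

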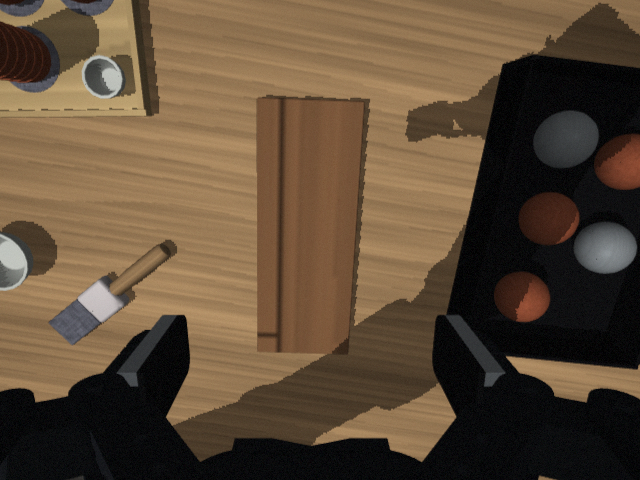

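The board's corners are at (258,98), (365,99), (349,353) and (258,352).

Request:
servo_tool:
  moves:
    - {"tx": 40, "ty": -45, "tz": -12, "wx": 0, "wy": 0, "wz": 0, "hand": 1}
    - {"tx": 80, "ty": -90, "tz": -24, "wx": 0, "wy": 0, "wz": 0, "hand": 1}
    - {"tx": 120, "ty": -135, "tz": -36, "wx": 0, "wy": 0, "wz": 0, "hand": 1}
    - {"tx": 160, "ty": -180, "tz": -48, "wx": 0, "wy": 0, "wz": 0, "hand": 1}
    - {"tx": 200, "ty": -225, "tz": -60, "wx": 0, "wy": 0, "wz": 0, "hand": 1}
    - {"tx": 233, "ty": -270, "tz": -70, "wx": 0, "wy": 0, "wz": 0, "hand": 1}
    - {"tx": 233, "ty": -279, "tz": -70, "wx": 0, "wy": 0, "wz": 0, "hand": 1}
    - {"tx": 233, "ty": -279, "tz": -70, "wx": 0, "wy": 0, "wz": 0, "hand": 1}
    - {"tx": 233, "ty": -279, "tz": -70, "wx": 0, "wy": 0, "wz": 0, "hand": 1}

```text
time: 2.45
ee_pos: [679.8, 32.4, 400.2]
eef_rot: [0.001, 0.996, 0.085, -0.0]
ft_force: [-0.7, -0.7, -0.2]
finger_gap: 0.999
grasp_force: 0.0
```

```bash
python3 - <<'E'
from workcell import arm,optics
from h import *
import cv2,pickle
o=arm.get_obs();c=optics.calibration("wrist");i=optics.snapshot("wrist")
pickle.dump(c,open("w3.pkl","wb"));cv2.imwrite("pics/w3.png",i[:,:,::-1])
plan(o)
w=pickle.load(open("w2.pkl","rb"))
P=[unproj(w,p,18) for p in[(258,98),(365,99),(349,353),(258,352)]]
for p in P:print(p.round(1))
print(np.mean(P,0).round(1),[np.linalg.norm(P[k]-P[k-1]).round(1) for k in range(4)],[np.degrees(np.arctan2(*(a-b)[1::-1])).round(1) for a,b in((P[0],P[3]),(P[1],P[2]))])
E
```

```text
at [679.8  32.4 400.2] yaw 9.76 tilt 0.1 t 2.45 gap 0.999
[ 586.9 -211.4   18. ]
[ 604.6 -318.1   18. ]
[ 318.3 -359.4   18. ]
[ 300.8 -251.    18. ]
[ 452.6 -284.9   18. ] [np.float64(288.9), np.float64(108.2), np.float64(289.3), np.float64(109.8)] [np.float64(7.9), np.float64(8.2)]
```

View pics/w3.png

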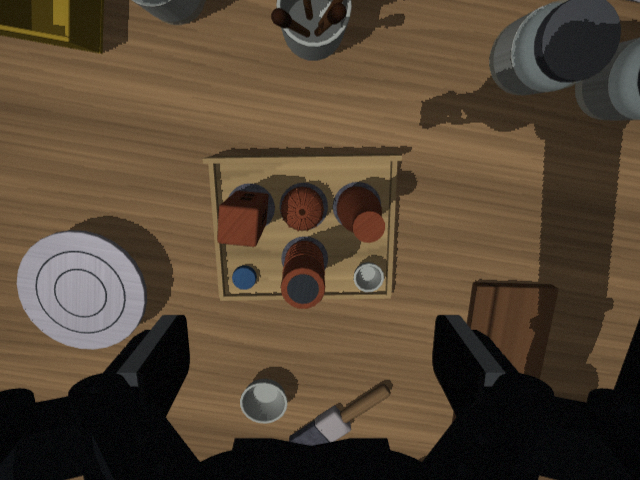

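The tray is at columns 205–400, rows 155–300. In it are the tower (244,218), pod (303,207), bottle lip (369,227), column top (303,288), disc (245,278) and bowl (369,278). The wheel centre is at ~(80,292). I'll enlarge it.

```bash
python3 - <<'E'
import cv2
i=cv2.imread("pics/w3.png")[145:315,200:410]
i=cv2.convertScaleAbs(i,alpha=1.5,beta=10)
cv2.imwrite("pics/w3c.png",cv2.resize(i,None,fx=3.5,fy=3.5,interpolation=cv2.INTER_CUBIC))
E
```

```text
(no output)
```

View pics/w3c.png

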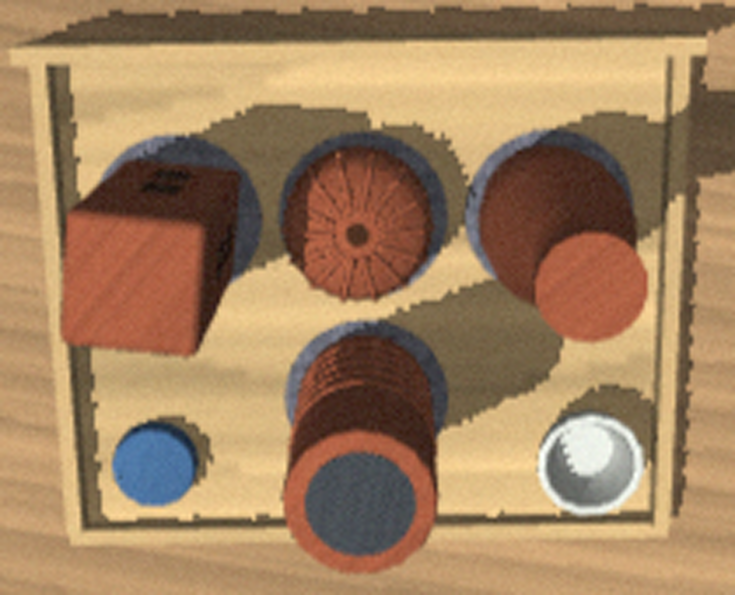

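In the enlarged crop the lip centre is at (591,287) and the column top at (361,502). The tower's top corners are at (72,209), (206,222), (192,355) and (62,342), and the pod's top dot is at (358,235).

```bash
python3 - <<'E'
from h import *
import pickle
w=pickle.load(open("w3.pkl","rb"))
cr=lambda x,y:(200+(x+.5)/3.5-.5,145+(y+.5)/3.5-.5)
B=unproj(w,cr(591,287),136);C=unproj(w,cr(361,502),120);P=unproj(w,cr(358,235),52)
T=[unproj(w,cr(*p),113) for p in((72,209),(206,222),(192,355),(62,342))]
Tc=np.mean(T,0);W=unproj(w,(80,292.5),48)
for n,v in zip("BCPTW",(B,C,P,Tc,W)):print(n,v.round(1))
print("tower",[np.linalg.norm(T[k]-T[k-1]).round(1) for k in range(4)],[np.degrees(np.arctan2(*(T[a]-T[b])[1::-1])).round(1) for a,b in((0,3),(1,2),(0,1),(3,2))])
print("colwidth",np.linalg.norm(unproj(w,cr(285,502),120)-unproj(w,cr(437,502),120)),"lip",np.linalg.norm(unproj(w,cr(535,287),136)-unproj(w,cr(647,287),136)))
print("B-T",(B-Tc)[:2].round(1),np.hypot(*(B-Tc)[:2]),"mid",((B+Tc)/2).round(1))
F=[unproj(w,cr(72,545),16),unproj(w,cr(668,537),16)];print(F,np.linalg.norm(F[0]-F[1]),np.degrees(np.arctan2(*(F[0]-F[1])[1::-1]))-90)
E
```

```text
B [667.1 -28.6 136. ]
C [586.   23.6 120. ]
P [653.9  37.   52. ]
T [640.6 101.4 113. ]
W [504.3 295.   48. ]
tower [np.float64(40.7), np.float64(39.2), np.float64(41.0), np.float64(39.1)] [np.float64(2.0), np.float64(1.8), np.float64(94.1), np.float64(93.7)]
colwidth 46.36863240726283 lip 31.46427361427679
B-T [  26.5 -130. ] 132.6813530982582 mid [653.9  36.4 124.5]
[array([508.30324512, 125.29148241,  16.        ]), array([ 550.2141811, -100.4705244,   16.       ])] 229.61927243081277 10.516786937275342
```

```bash
python3 - <<'E'
from workcell import arm
from h import *
plan(arm.get_obs(),(586,23.6,190,10),(586,23.6,85,10))
E
```

```text
at [679.9  32.6 400.3] yaw 9.76 tilt 0.08 t 2.5 gap 1.004
t [-94.   -7.3 210.3] w [ 0.1  0.  -0.2]
t [-93.9  -7.5 315.3] w [ 0.1  0.  -0.2]
```

Request:
servo_tool:
  moves:
    - {"tx": -25, "ty": -7.5, "tz": 50, "wx": 0, "wy": 0, "wz": 0, "hand": 1}
    - {"tx": -50, "ty": -7.5, "tz": 100, "wx": 0, "wy": 0, "wz": 0, "hand": 1}
    - {"tx": -75, "ty": -7.5, "tz": 150, "wx": 0, "wy": 0, "wz": 0, "hand": 1}
    - {"tx": -94, "ty": -7.5, "tz": 200, "wx": 0, "wy": 0, "wz": 0, "hand": 1}
    - {"tx": -94, "ty": -7.5, "tz": 210, "wx": 0, "wy": 0, "wz": 0, "hand": 1}
    - {"tx": -94, "ty": -7.5, "tz": 210, "wx": 0, "wy": 0, "wz": 0, "hand": 1}
    - {"tx": -94, "ty": -7.5, "tz": 210, "wx": 0, "wy": 0, "wz": 0, "hand": 1}
    - {"tx": -94, "ty": -7.5, "tz": 210, "wx": 0, "wy": 0, "wz": 0, "hand": 1}

```text
time: 3.5
ee_pos: [587.9, 27.1, 192.0]
eef_rot: [-0.0, 0.996, 0.087, 0.002]
ft_force: [-0.0, 0.3, -0.0]
finger_gap: 1.0
grasp_force: 0.0
```

```bash
python3 - <<'E'
from workcell import arm
from h import *
plan(arm.get_obs(),(586,23.6,85,10))
E
```

```text
at [587.9  27.1 192. ] yaw 9.98 tilt 0.19 t 3.5 gap 1.0
t [ -2.9   3.1 107. ] w [ 0.  -0.2 -0. ]
```

Request:
servo_tool:
  moves:
    - {"tx": -3, "ty": 3, "tz": 40, "wx": 0, "wy": 0, "wz": 0, "hand": 1}
    - {"tx": -3, "ty": 3, "tz": 75, "wx": 0, "wy": 0, "wz": 0, "hand": 1}
    - {"tx": -3, "ty": 3, "tz": 100, "wx": 0, "wy": 0, "wz": 0, "hand": 1}
    - {"tx": -3, "ty": 3, "tz": 107, "wx": 0, "wy": 0, "wz": 0, "hand": 1}
    - {"tx": -3, "ty": 3, "tz": 107, "wx": 0, "wy": 0, "wz": 0, "hand": 1}
    - {"tx": -3, "ty": 3, "tz": 107, "wx": 0, "wy": 0, "wz": 0, "hand": 1}

```text
time: 4.25
ee_pos: [585.0, 23.4, 84.7]
eef_rot: [-0.0, 0.996, 0.087, 0.001]
ft_force: [0.2, -0.2, -0.4]
finger_gap: 0.998
grasp_force: 0.0
```

Request:
servo_tool:
  moves:
    - {"tx": 0, "ty": 0, "tz": 0, "wx": 0, "wy": 0, "wz": 0, "hand": 0.7}
    - {"tx": 0, "ty": 0, "tz": 0, "wx": 0, "wy": 0, "wz": 0, "hand": 0.5}
    - {"tx": 0, "ty": 0, "tz": 0, "wx": 0, "wy": 0, "wz": 0, "hand": 0.3}
    - {"tx": 0, "ty": 0, "tz": 0, "wx": 0, "wy": 0, "wz": 0, "hand": 0.2}
    - {"tx": 0, "ty": 0, "tz": 0, "wx": 0, "wy": 0, "wz": 0, "hand": 0.2}
    - {"tx": 0, "ty": 0, "tz": 0, "wx": 0, "wy": 0, "wz": 0, "hand": 0.2}
    - {"tx": 0, "ty": 0, "tz": 0, "wx": 0, "wy": 0, "wz": 0, "hand": 0.2}

```text
time: 5.12
ee_pos: [584.3, 23.5, 84.1]
eef_rot: [-0.0, 0.996, 0.087, 0.001]
ft_force: [-1.3, 0.1, 5.5]
finger_gap: 0.553
grasp_force: 60.8
```

```bash
python3 - <<'E'
from workcell import arm
from h import *
plan(arm.get_obs(),(586,23.6,170,10),(363.5,-297.5,170,8),(363.5,-297.5,95.5,8))
E
```

```text
at [584.3  23.5  84.1] yaw 9.99 tilt 0.06 t 5.12 gap 0.553
t [  1.8   0.2 -85.9] w [ 0.  -0.1 -0. ]
t [-273.1  277.8  -86.2] w [ 0.  -0.1  2. ]
t [-273.1  277.8  -11.7] w [ 0.  -0.1  2. ]
```

Request:
servo_tool:
  moves:
    - {"tx": 0, "ty": 0, "tz": -20, "wx": 0, "wy": 0, "wz": 0, "hand": 0.2}
    - {"tx": 0, "ty": 0, "tz": -50, "wx": 0, "wy": 0, "wz": 0, "hand": 0.2}
    - {"tx": 0, "ty": 0, "tz": -80, "wx": 0, "wy": 0, "wz": 0, "hand": 0.2}
    - {"tx": -20, "ty": 20, "tz": -86, "wx": 0, "wy": 0, "wz": 0, "hand": 0.2}
    - {"tx": -55, "ty": 56, "tz": -86, "wx": 0, "wy": 0, "wz": 1, "hand": 0.2}
    - {"tx": -95, "ty": 97, "tz": -86, "wx": 0, "wy": 0, "wz": 2, "hand": 0.2}
    - {"tx": -135, "ty": 137, "tz": -86, "wx": 0, "wy": 0, "wz": 2, "hand": 0.2}
    - {"tx": -175, "ty": 178, "tz": -86, "wx": 0, "wy": 0, "wz": 2, "hand": 0.2}
    - {"tx": -210, "ty": 214, "tz": -86, "wx": 0, "wy": 0, "wz": 2, "hand": 0.2}
    - {"tx": -240, "ty": 244, "tz": -86, "wx": 0, "wy": 0, "wz": 2, "hand": 0.2}

```text
time: 6.38
ee_pos: [388.1, -260.2, 169.2]
eef_rot: [0.0, 0.998, 0.069, -0.0]
ft_force: [0.3, -0.6, -1.7]
finger_gap: 0.545
grasp_force: 61.8
```

```bash
python3 - <<'E'
from workcell import arm
from h import *
plan(arm.get_obs(),(363.5,-297.5,170,8),(363.5,-297.5,95.5,8))
E
```

```text
at [ 388.1 -260.2  169.2] yaw 7.91 tilt 0.03 t 6.38 gap 0.545
t [-29.5  33.6  -0.8] w [ 0.   0.  -0.1]
t [-29.4  33.6  73.7] w [ 0.   0.  -0.1]
```

Request:
servo_tool:
  moves:
    - {"tx": -20, "ty": 22, "tz": 0, "wx": 0, "wy": 0, "wz": 0, "hand": 0.2}
    - {"tx": -31, "ty": 34, "tz": 0, "wx": 0, "wy": 0, "wz": 0, "hand": 0.2}
    - {"tx": -31, "ty": 34, "tz": 0, "wx": 0, "wy": 0, "wz": 0, "hand": 0.2}
    - {"tx": -31, "ty": 34, "tz": 25, "wx": 0, "wy": 0, "wz": 0, "hand": 0.2}
    - {"tx": -31, "ty": 34, "tz": 45, "wx": 0, "wy": 0, "wz": 0, "hand": 0.2}
    - {"tx": -31, "ty": 34, "tz": 60, "wx": 0, "wy": 0, "wz": 0, "hand": 0.2}
    - {"tx": -31, "ty": 34, "tz": 68, "wx": 0, "wy": 0, "wz": 0, "hand": 0.2}
    - {"tx": -31, "ty": 34, "tz": 71, "wx": 0, "wy": 0, "wz": 0, "hand": 0.2}
    - {"tx": -31, "ty": 34, "tz": 71, "wx": 0, "wy": 0, "wz": 0, "hand": 0.2}
    - {"tx": -31, "ty": 34, "tz": 71, "wx": 0, "wy": 0, "wz": 0, "hand": 0.2}

```text
time: 7.62
ee_pos: [364.2, -296.9, 98.8]
eef_rot: [0.0, 0.998, 0.07, 0.0]
ft_force: [-0.2, 0.0, -1.3]
finger_gap: 0.554
grasp_force: 61.8
```

```bash
python3 - <<'E'
from workcell import arm
from h import *
plan(arm.get_obs(),(363.5,-297.5,95.5,8))
E
```

```text
at [ 364.2 -296.9   98.8] yaw 7.97 tilt 0.06 t 7.62 gap 0.554
t [-0.8  0.5  3.3] w [ 0. -0. -0.]
```

Request:
servo_tool:
  moves:
    - {"tx": 0, "ty": 0, "tz": 2, "wx": 0, "wy": 0, "wz": 0, "hand": 0.2}
    - {"tx": 0, "ty": 0, "tz": 4, "wx": 0, "wy": 0, "wz": 0, "hand": 0.2}
    - {"tx": 0, "ty": 0, "tz": 4.5, "wx": 0, "wy": 0, "wz": 0, "hand": 0.2}
    - {"tx": 0, "ty": 0, "tz": 4.5, "wx": 0, "wy": 0, "wz": 0, "hand": 0.2}

```text
time: 8.12
ee_pos: [364.0, -296.6, 94.1]
eef_rot: [0.0, 0.998, 0.07, 0.0]
ft_force: [-1.3, 1.2, 2.7]
finger_gap: 0.551
grasp_force: 62.1
```

Request:
servo_tool:
  moves:
    - {"tx": 0, "ty": 0, "tz": 0, "wx": 0, "wy": 0, "wz": 0, "hand": 0.6}
    - {"tx": 0, "ty": 0, "tz": 0, "wx": 0, "wy": 0, "wz": 0, "hand": 0.8}
    - {"tx": 0, "ty": 0, "tz": 0, "wx": 0, "wy": 0, "wz": 0, "hand": 1}
    - {"tx": 0, "ty": 0, "tz": 0, "wx": 0, "wy": 0, "wz": 0, "hand": 1}
    - {"tx": 0, "ty": 0, "tz": 0, "wx": 0, "wy": 0, "wz": 0, "hand": 1}
    - {"tx": 0, "ty": 0, "tz": -40, "wx": 0, "wy": 0, "wz": 0, "hand": 1}
    - {"tx": 0, "ty": 0, "tz": -90, "wx": 0, "wy": 0, "wz": 0, "hand": 1}
    - {"tx": 0, "ty": 0, "tz": -130, "wx": 0, "wy": 0, "wz": 0, "hand": 1}
    - {"tx": 0, "ty": 0, "tz": -150, "wx": 0, "wy": 0, "wz": 0, "hand": 1}

```text
time: 9.25
ee_pos: [364.6, -297.1, 246.3]
eef_rot: [0.001, 0.998, 0.07, 0.001]
ft_force: [0.2, 0.9, 0.4]
finger_gap: 0.998
grasp_force: 0.0
```

```bash
python3 - <<'E'
from workcell import arm
from h import *
plan(arm.get_obs(),(667,-28.6,230,10),(667,-28.6,102,10))
E
```

```text
at [ 364.6 -297.1  246.3] yaw 7.97 tilt 0.21 t 9.25 gap 0.998
t [ 336.7 -224.    16.6] w [ 0.1 -0.1 -2. ]
t [ 336.4 -224.3  144.6] w [ 0.1 -0.1 -2. ]
```

Request:
servo_tool:
  moves:
    - {"tx": 45, "ty": -30, "tz": 0, "wx": 0, "wy": 0, "wz": -1, "hand": 1}
    - {"tx": 90, "ty": -60, "tz": 0, "wx": 0, "wy": 0, "wz": -2, "hand": 1}
    - {"tx": 140, "ty": -93, "tz": 0, "wx": 0, "wy": 0, "wz": -2, "hand": 1}
    - {"tx": 190, "ty": -126, "tz": 0, "wx": 0, "wy": 0, "wz": -2, "hand": 1}
    - {"tx": 240, "ty": -160, "tz": 5, "wx": 0, "wy": 0, "wz": -2, "hand": 1}
    - {"tx": 290, "ty": -193, "tz": 10, "wx": 0, "wy": 0, "wz": -2, "hand": 1}
    - {"tx": 325, "ty": -216, "tz": 15, "wx": 0, "wy": 0, "wz": -2, "hand": 1}
    - {"tx": 337, "ty": -224, "tz": 30, "wx": 0, "wy": 0, "wz": -2, "hand": 1}
    - {"tx": 337, "ty": -224, "tz": 40, "wx": 0, "wy": 0, "wz": -2, "hand": 1}
    - {"tx": 337, "ty": -224, "tz": 40, "wx": 0, "wy": 0, "wz": -2, "hand": 1}

```text
time: 10.5
ee_pos: [664.7, -30.2, 202.4]
eef_rot: [0.001, 0.996, 0.086, -0.002]
ft_force: [-0.3, 0.1, 0.2]
finger_gap: 1.003
grasp_force: 0.0
```

```bash
python3 - <<'E'
from workcell import arm
from h import *
plan(arm.get_obs(),(667,-28.6,101,10))
E
```

```text
at [664.7 -30.2 202.4] yaw 9.86 tilt 0.2 t 10.5 gap 1.003
t [  2.9  -1.2 101.3] w [ 0.   0.2 -0.1]
```

Request:
servo_tool:
  moves:
    - {"tx": 1.5, "ty": -1, "tz": 35, "wx": 0, "wy": 0, "wz": 0, "hand": 1}
    - {"tx": 1.5, "ty": -1, "tz": 70, "wx": 0, "wy": 0, "wz": 0, "hand": 1}
    - {"tx": 1.5, "ty": -1, "tz": 93, "wx": 0, "wy": 0, "wz": 0, "hand": 1}
    - {"tx": 1.5, "ty": -1, "tz": 101, "wx": 0, "wy": 0, "wz": 0, "hand": 1}
    - {"tx": 1.5, "ty": -1, "tz": 101, "wx": 0, "wy": 0, "wz": 0, "hand": 1}
    - {"tx": 1.5, "ty": -1, "tz": 101, "wx": 0, "wy": 0, "wz": 0, "hand": 1}
    - {"tx": 1.5, "ty": -1, "tz": 101, "wx": 0, "wy": 0, "wz": 0, "hand": 0.7}
    - {"tx": 1.5, "ty": -1, "tz": 101, "wx": 0, "wy": 0, "wz": 0, "hand": 0.5}

```text
time: 11.5
ee_pos: [668.1, -26.7, 103.4]
eef_rot: [0.0, 0.996, 0.087, 0.0]
ft_force: [0.3, -0.3, 0.7]
finger_gap: 0.603
grasp_force: 0.0
```

```bash
python3 - <<'E'
from workcell import arm,optics
from h import *
import cv2
plan(arm.get_obs(),(667,-28.6,101,10))
cv2.imwrite("pics/w4.png",np.vstack([optics.snapshot("wrist")[:,:,::-1]]))
E
```

```text
at [668.1 -26.7 103.4] yaw 9.98 tilt 0.05 t 11.5 gap 0.603
t [-1.4  1.6  2.4] w [ 0.  -0.1 -0. ]
```

View pics/w4.png

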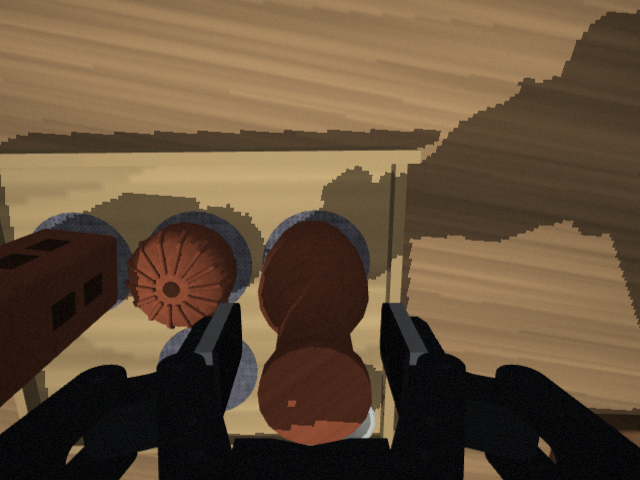

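The bottle's lip (~315,393) sits centred between the fingers (inner edges 241 and 382). The pod and tower are undisturbed, so I'll close.

Request:
servo_tool:
  moves:
    - {"tx": -1, "ty": 1.5, "tz": 2.4, "wx": 0, "wy": 0, "wz": 0, "hand": 0.5}
    - {"tx": -1, "ty": 1.5, "tz": 2.4, "wx": 0, "wy": 0, "wz": 0, "hand": 0.3}
    - {"tx": -1, "ty": 1.5, "tz": 2.4, "wx": 0, "wy": 0, "wz": 0, "hand": 0.1}
    - {"tx": -1, "ty": 1.5, "tz": 2.4, "wx": 0, "wy": 0, "wz": 0, "hand": 0.05}
    - {"tx": -1, "ty": 1.5, "tz": 2.4, "wx": 0, "wy": 0, "wz": 0, "hand": 0.05}
    - {"tx": -1, "ty": 1.5, "tz": 2.4, "wx": 0, "wy": 0, "wz": 0, "hand": 0.05}
    - {"tx": -1, "ty": 1.5, "tz": 2.4, "wx": 0, "wy": 0, "wz": 0, "hand": 0.05}
    - {"tx": -1, "ty": 1.5, "tz": 2.4, "wx": 0, "wy": 0, "wz": 0, "hand": 0.05}

```text
time: 12.55
ee_pos: [667.1, -28.4, 100.4]
eef_rot: [0.0, 0.996, 0.087, -0.0]
ft_force: [0.2, -0.6, -1.8]
finger_gap: 0.311
grasp_force: 58.6
```

```bash
python3 - <<'E'
from workcell import arm
from h import *
plan(arm.get_obs(),(452.6,-285,190,8))
E
```

```text
at [667.1 -28.4 100.4] yaw 9.98 tilt 0.0 t 12.55 gap 0.311
t [-255.7  215.6  -89.6] w [0. 0. 2.]
```

Request:
servo_tool:
  moves:
    - {"tx": 0, "ty": 0, "tz": -20, "wx": 0, "wy": 0, "wz": 0, "hand": 0.05}
    - {"tx": 0, "ty": 0, "tz": -50, "wx": 0, "wy": 0, "wz": 0, "hand": 0.05}
    - {"tx": 0, "ty": 0, "tz": -80, "wx": 0, "wy": 0, "wz": 0, "hand": 0.05}
    - {"tx": -20, "ty": 17, "tz": -90, "wx": 0, "wy": 0, "wz": 0, "hand": 0.05}
    - {"tx": -55, "ty": 46, "tz": -90, "wx": 0, "wy": 0, "wz": 1, "hand": 0.05}
    - {"tx": -95, "ty": 80, "tz": -90, "wx": 0, "wy": 0, "wz": 2, "hand": 0.05}
    - {"tx": -135, "ty": 114, "tz": -90, "wx": 0, "wy": 0, "wz": 2, "hand": 0.05}
    - {"tx": -175, "ty": 148, "tz": -90, "wx": 0, "wy": 0, "wz": 2, "hand": 0.05}
    - {"tx": -210, "ty": 178, "tz": -90, "wx": 0, "wy": 0, "wz": 2, "hand": 0.05}
    - {"tx": -235, "ty": 199, "tz": -90, "wx": 0, "wy": 0, "wz": 2, "hand": 0.05}

```text
time: 13.8
ee_pos: [466.9, -267.9, 190.8]
eef_rot: [0.0, 0.998, 0.068, -0.001]
ft_force: [0.5, 0.6, -0.9]
finger_gap: 0.31
grasp_force: 58.9
```

Request:
servo_tool:
  moves:
    - {"tx": -12, "ty": 10, "tz": 0, "wx": 0, "wy": 0, "wz": 0, "hand": 0.05}
    - {"tx": -20, "ty": 17, "tz": 0, "wx": 0, "wy": 0, "wz": 0, "hand": 0.05}
    - {"tx": -20, "ty": 17, "tz": 0, "wx": 0, "wy": 0, "wz": 0, "hand": 0.05}
    - {"tx": -20, "ty": 17, "tz": 25, "wx": 0, "wy": 0, "wz": 0, "hand": 0.05}
    - {"tx": -20, "ty": 17, "tz": 45, "wx": 0, "wy": 0, "wz": 0, "hand": 0.05}
    - {"tx": -20, "ty": 17, "tz": 60, "wx": 0, "wy": 0, "wz": 0, "hand": 0.05}
    - {"tx": -20, "ty": 17, "tz": 72, "wx": 0, "wy": 0, "wz": 0, "hand": 0.05}
    - {"tx": -20, "ty": 17, "tz": 74, "wx": 0, "wy": 0, "wz": 0, "hand": 0.05}
    - {"tx": -20, "ty": 17, "tz": 74, "wx": 0, "wy": 0, "wz": 0, "hand": 0.05}
    - {"tx": -20, "ty": 17, "tz": 74, "wx": 0, "wy": 0, "wz": 0, "hand": 0.05}

```text
time: 15.05
ee_pos: [453.1, -285.0, 117.0]
eef_rot: [0.0, 0.998, 0.07, 0.001]
ft_force: [0.2, -0.4, -1.8]
finger_gap: 0.308
grasp_force: 59.0
```

```bash
python3 - <<'E'
from workcell import arm
from h import *
plan(arm.get_obs(),(452.6,-285,110.5,8))
E
```

```text
at [ 453.1 -285.   117. ] yaw 7.97 tilt 0.07 t 15.05 gap 0.308
t [-0.5 -0.1  6.5] w [ 0.  -0.1 -0. ]
```

Request:
servo_tool:
  moves:
    - {"tx": 0, "ty": 0, "tz": 3, "wx": 0, "wy": 0, "wz": 0, "hand": 0.05}
    - {"tx": 0, "ty": 0, "tz": 5.5, "wx": 0, "wy": 0, "wz": 0, "hand": 0.05}
    - {"tx": 0, "ty": 0, "tz": 6.7, "wx": 0, "wy": 0, "wz": 0, "hand": 0.05}
    - {"tx": 0, "ty": 0, "tz": 6.7, "wx": 0, "wy": 0, "wz": 0, "hand": 0.05}
    - {"tx": 0, "ty": 0, "tz": 6.7, "wx": 0, "wy": 0, "wz": 0, "hand": 0.05}

```text
time: 15.68
ee_pos: [452.9, -284.7, 110.1]
eef_rot: [0.0, 0.998, 0.07, 0.0]
ft_force: [-1.4, 0.7, 3.3]
finger_gap: 0.313
grasp_force: 59.4
```

Request:
servo_tool:
  moves:
    - {"tx": 0, "ty": 0, "tz": 0, "wx": 0, "wy": 0, "wz": 0, "hand": 0.4}
    - {"tx": 0, "ty": 0, "tz": 0, "wx": 0, "wy": 0, "wz": 0, "hand": 0.6}
    - {"tx": 0, "ty": 0, "tz": 0, "wx": 0, "wy": 0, "wz": 0, "hand": 1}
    - {"tx": 0, "ty": 0, "tz": 0, "wx": 0, "wy": 0, "wz": 0, "hand": 1}
    - {"tx": 0, "ty": 0, "tz": 0, "wx": 0, "wy": 0, "wz": 0, "hand": 1}
    - {"tx": 0, "ty": 0, "tz": -40, "wx": 0, "wy": 0, "wz": 0, "hand": 1}
    - {"tx": 0, "ty": 0, "tz": -90, "wx": 0, "wy": 0, "wz": 0, "hand": 1}
    - {"tx": 0, "ty": 0, "tz": -120, "wx": 0, "wy": 0, "wz": 0, "hand": 1}
    - {"tx": 0, "ty": 0, "tz": -130, "wx": 0, "wy": 0, "wz": 0, "hand": 1}

```text
time: 16.8
ee_pos: [453.5, -285.2, 241.7]
eef_rot: [0.001, 0.998, 0.07, 0.001]
ft_force: [0.5, -0.3, -0.2]
finger_gap: 1.0
grasp_force: 0.0
```

```bash
python3 - <<'E'
from workcell import arm
from h import *
plan(arm.get_obs(),(640.6,101.4,200,3))
E
```

```text
at [ 453.5 -285.2  241.7] yaw 7.97 tilt 0.2 t 16.8 gap 1.0
t [ 238.8 -357.    41.6] w [ 0.1 -0.2  5. ]
```

Request:
servo_tool:
  moves:
    - {"tx": 25, "ty": -37, "tz": 0, "wx": 0, "wy": 0, "wz": 1, "hand": 1}
    - {"tx": 52, "ty": -78, "tz": 0, "wx": 0, "wy": 0, "wz": 2, "hand": 1}
    - {"tx": 80, "ty": -119, "tz": 0, "wx": 0, "wy": 0, "wz": 4, "hand": 1}
    - {"tx": 107, "ty": -160, "tz": 0, "wx": 0, "wy": 0, "wz": 5, "hand": 1}
    - {"tx": 134, "ty": -200, "tz": 5, "wx": 0, "wy": 0, "wz": 5, "hand": 1}
    - {"tx": 161, "ty": -241, "tz": 10, "wx": 0, "wy": 0, "wz": 5, "hand": 1}
    - {"tx": 189, "ty": -282, "tz": 20, "wx": 0, "wy": 0, "wz": 5, "hand": 1}
    - {"tx": 216, "ty": -323, "tz": 30, "wx": 0, "wy": 0, "wz": 5, "hand": 1}
    - {"tx": 234, "ty": -350, "tz": 41, "wx": 0, "wy": 0, "wz": 5, "hand": 1}
    - {"tx": 239, "ty": -357, "tz": 41, "wx": 0, "wy": 0, "wz": 5, "hand": 1}

```text
time: 18.05
ee_pos: [638.7, 104.6, 196.2]
eef_rot: [-0.0, 1.0, 0.028, -0.002]
ft_force: [-0.3, -0.3, -0.0]
finger_gap: 1.0
grasp_force: 0.0
```

Request:
servo_tool:
  moves:
    - {"tx": 0, "ty": 0, "tz": 10, "wx": 0, "wy": 0, "wz": 0, "hand": 1}
    - {"tx": 0, "ty": 0, "tz": 10, "wx": 0, "wy": 0, "wz": 0, "hand": 1}
    - {"tx": 0, "ty": 0, "tz": 10, "wx": 0, "wy": 0, "wz": 0, "hand": 1}

```text
time: 18.42
ee_pos: [639.7, 100.3, 188.9]
eef_rot: [0.0, 1.0, 0.025, 0.0]
ft_force: [-0.7, 0.2, 0.1]
finger_gap: 0.999
grasp_force: 0.0
```

```bash
python3 - <<'E'
from workcell import arm
from h import *
plan(arm.get_obs(),(640.6,101.4,84,3))
E
```

```text
at [639.7 100.3 188.9] yaw 2.86 tilt 0.04 t 18.43 gap 0.999
t [  1.   -1.1 104.9] w [ 0.  -0.  -0.1]
```

Request:
servo_tool:
  moves:
    - {"tx": 1, "ty": -1, "tz": 40, "wx": 0, "wy": 0, "wz": 0, "hand": 1}
    - {"tx": 1, "ty": -1, "tz": 75, "wx": 0, "wy": 0, "wz": 0, "hand": 1}
    - {"tx": 1, "ty": -1, "tz": 100, "wx": 0, "wy": 0, "wz": 0, "hand": 1}
    - {"tx": 1, "ty": -1, "tz": 107, "wx": 0, "wy": 0, "wz": 0, "hand": 1}
    - {"tx": 1, "ty": -1, "tz": 107, "wx": 0, "wy": 0, "wz": 0, "hand": 1}
    - {"tx": 1, "ty": -1, "tz": 107, "wx": 0, "wy": 0, "wz": 0, "hand": 0.8}
    - {"tx": 1, "ty": -1, "tz": 107, "wx": 0, "wy": 0, "wz": 0, "hand": 0.6}

```text
time: 19.3
ee_pos: [641.5, 103.2, 82.9]
eef_rot: [-0.0, 1.0, 0.026, 0.001]
ft_force: [0.7, -0.8, 1.1]
finger_gap: 0.614
grasp_force: 0.0
```

Request:
servo_tool:
  moves:
    - {"tx": 0, "ty": 0, "tz": 0, "wx": 0, "wy": 0, "wz": 0, "hand": 0.4}
    - {"tx": 0, "ty": 0, "tz": 0, "wx": 0, "wy": 0, "wz": 0, "hand": 0.2}
    - {"tx": 0, "ty": 0, "tz": 0, "wx": 0, "wy": 0, "wz": 0, "hand": 0.2}
    - {"tx": 0, "ty": 0, "tz": 0, "wx": 0, "wy": 0, "wz": 0, "hand": 0.2}
    - {"tx": 0, "ty": 0, "tz": 0, "wx": 0, "wy": 0, "wz": 0, "hand": 0.2}
    - {"tx": 0, "ty": 0, "tz": 0, "wx": 0, "wy": 0, "wz": 0, "hand": 0.2}

```text
time: 20.05
ee_pos: [641.5, 103.0, 82.8]
eef_rot: [0.0, 1.0, 0.026, 0.001]
ft_force: [-0.1, -0.8, 6.1]
finger_gap: 0.485
grasp_force: 61.1
```

```bash
python3 - <<'E'
from workcell import arm
from h import *
plan(arm.get_obs(),(541.7,-272.4,180,8))
E
```

```text
at [641.5 103.   82.8] yaw 2.96 tilt 0.1 t 20.05 gap 0.485
t [-118.9  369.7  -97.4] w [ 0.  -0.1 -5. ]
```

Request:
servo_tool:
  moves:
    - {"tx": 0, "ty": 0, "tz": -20, "wx": 0, "wy": 0, "wz": 0, "hand": 0.2}
    - {"tx": 0, "ty": 0, "tz": -55, "wx": 0, "wy": 0, "wz": 0, "hand": 0.2}
    - {"tx": 0, "ty": 0, "tz": -90, "wx": 0, "wy": 0, "wz": 0, "hand": 0.2}
    - {"tx": -5, "ty": 20, "tz": -97, "wx": 0, "wy": 0, "wz": 0, "hand": 0.2}
    - {"tx": -18, "ty": 60, "tz": -97, "wx": 0, "wy": 0, "wz": -1, "hand": 0.2}
    - {"tx": -35, "ty": 112, "tz": -97, "wx": 0, "wy": 0, "wz": -2, "hand": 0.2}
    - {"tx": -53, "ty": 165, "tz": -97, "wx": 0, "wy": 0, "wz": -3, "hand": 0.2}
    - {"tx": -70, "ty": 218, "tz": -97, "wx": 0, "wy": 0, "wz": -4, "hand": 0.2}
    - {"tx": -87, "ty": 270, "tz": -97, "wx": 0, "wy": 0, "wz": -5, "hand": 0.2}
    - {"tx": -100, "ty": 315, "tz": -97, "wx": 0, "wy": 0, "wz": -5, "hand": 0.2}

```text
time: 21.3
ee_pos: [554.5, -220.3, 177.9]
eef_rot: [0.0, 0.998, 0.068, -0.001]
ft_force: [1.3, 0.5, -2.3]
finger_gap: 0.483
grasp_force: 60.8
```

```bash
python3 - <<'E'
from workcell import arm
from h import *
plan(arm.get_obs(),(541.7,-272.4,180,8))
E
```

```text
at [ 554.5 -220.3  177.9] yaw 7.84 tilt 0.14 t 21.3 gap 0.483
t [-19.8  49.9  -2.1] w [ 0.   0.1 -0.2]
```

Request:
servo_tool:
  moves:
    - {"tx": -10, "ty": 25, "tz": 0, "wx": 0, "wy": 0, "wz": 0, "hand": 0.2}
    - {"tx": -18, "ty": 45, "tz": 0, "wx": 0, "wy": 0, "wz": 0, "hand": 0.2}
    - {"tx": -19.5, "ty": 49, "tz": 0, "wx": 0, "wy": 0, "wz": 0, "hand": 0.2}
    - {"tx": -19.5, "ty": 49, "tz": 15, "wx": 0, "wy": 0, "wz": 0, "hand": 0.2}
    - {"tx": -19.5, "ty": 49, "tz": 40, "wx": 0, "wy": 0, "wz": 0, "hand": 0.2}
    - {"tx": -19.5, "ty": 49, "tz": 60, "wx": 0, "wy": 0, "wz": 0, "hand": 0.2}
    - {"tx": -19.5, "ty": 49, "tz": 75, "wx": 0, "wy": 0, "wz": 0, "hand": 0.2}
    - {"tx": -19.5, "ty": 49, "tz": 79, "wx": 0, "wy": 0, "wz": 0, "hand": 0.2}
    - {"tx": -19.5, "ty": 49, "tz": 79, "wx": 0, "wy": 0, "wz": 0, "hand": 0.2}
    - {"tx": -19.5, "ty": 49, "tz": 79, "wx": 0, "wy": 0, "wz": 0, "hand": 0.2}

```text
time: 22.55
ee_pos: [545.4, -268.2, 100.5]
eef_rot: [0.0, 0.998, 0.07, 0.001]
ft_force: [0.4, 0.2, -1.8]
finger_gap: 0.487
grasp_force: 60.9
```

```bash
python3 - <<'E'
from workcell import arm
from h import *
plan(arm.get_obs(),(541.7,-272.4,92.8,8))
E
```

```text
at [ 545.4 -268.2  100.5] yaw 7.98 tilt 0.09 t 22.55 gap 0.487
t [-4.2  3.7  7.7] w [ 0.  -0.1 -0. ]
```

Request:
servo_tool:
  moves:
    - {"tx": -2, "ty": 3, "tz": 4, "wx": 0, "wy": 0, "wz": 0, "hand": 0.2}
    - {"tx": -2, "ty": 3, "tz": 6.5, "wx": 0, "wy": 0, "wz": 0, "hand": 0.2}
    - {"tx": -2, "ty": 3, "tz": 8, "wx": 0, "wy": 0, "wz": 0, "hand": 0.2}
    - {"tx": -2, "ty": 3, "tz": 8, "wx": 0, "wy": 0, "wz": 0, "hand": 0.2}
    - {"tx": -2, "ty": 3, "tz": 8, "wx": 0, "wy": 0, "wz": 0, "hand": 0.2}

```text
time: 23.18
ee_pos: [543.1, -271.7, 92.7]
eef_rot: [0.0, 0.998, 0.069, -0.0]
ft_force: [-3.3, 0.2, 7.0]
finger_gap: 0.487
grasp_force: 61.9
```

Request:
servo_tool:
  moves:
    - {"tx": 0, "ty": 0, "tz": 0, "wx": 0, "wy": 0, "wz": 0, "hand": 0.55}
    - {"tx": 0, "ty": 0, "tz": 0, "wx": 0, "wy": 0, "wz": 0, "hand": 0.8}
    - {"tx": 0, "ty": 0, "tz": 0, "wx": 0, "wy": 0, "wz": 0, "hand": 1}
    - {"tx": 0, "ty": 0, "tz": 0, "wx": 0, "wy": 0, "wz": 0, "hand": 1}
    - {"tx": 0, "ty": 0, "tz": 0, "wx": 0, "wy": 0, "wz": 0, "hand": 1}
    - {"tx": 0, "ty": 0, "tz": -40, "wx": 0, "wy": 0, "wz": 0, "hand": 1}
    - {"tx": 0, "ty": 0, "tz": -90, "wx": 0, "wy": 0, "wz": 0, "hand": 1}
    - {"tx": 0, "ty": 0, "tz": -130, "wx": 0, "wy": 0, "wz": 0, "hand": 1}
    - {"tx": 0, "ty": 0, "tz": -150, "wx": 0, "wy": 0, "wz": 0, "hand": 1}

```text
time: 24.3
ee_pos: [544.1, -271.5, 244.5]
eef_rot: [0.001, 0.998, 0.07, 0.002]
ft_force: [0.0, -0.8, -0.2]
finger_gap: 1.0
grasp_force: 0.0
```

```bash
python3 - <<'E'
from workcell import arm,optics
from h import *
import cv2
plan(arm.get_obs(),(654,37,180,10))
a=optics.snapshot("scene")[130:340,200:430];b=optics.snapshot("side")[120:320,170:560]
a=cv2.resize(a,(400,365));b=cv2.resize(b,(400,205))
cv2.imwrite("pics/v5.png",np.vstack([a,b])[:,:,::-1])
E
```

```text
at [ 544.1 -271.5  244.5] yaw 7.98 tilt 0.22 t 24.3 gap 1.0
t [ 151.4 -290.4   64.4] w [ 0.1 -0.2 -2. ]
```

View pics/v5.png

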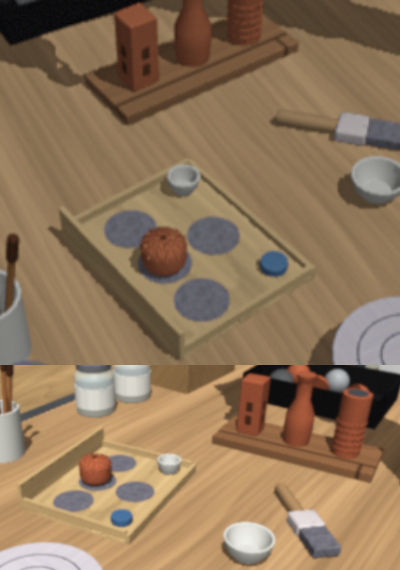

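All three tall pieces stand on the board, and the pod is untouched on its spot. Next is the pod.

Request:
servo_tool:
  moves:
    - {"tx": 18, "ty": -34, "tz": 0, "wx": 0, "wy": 0, "wz": -1, "hand": 1}
    - {"tx": 38, "ty": -73, "tz": 0, "wx": 0, "wy": 0, "wz": -2, "hand": 1}
    - {"tx": 60, "ty": -115, "tz": 10, "wx": 0, "wy": 0, "wz": -2, "hand": 1}
    - {"tx": 83, "ty": -160, "tz": 20, "wx": 0, "wy": 0, "wz": -2, "hand": 1}
    - {"tx": 106, "ty": -205, "tz": 35, "wx": 0, "wy": 0, "wz": -2, "hand": 1}
    - {"tx": 130, "ty": -250, "tz": 55, "wx": 0, "wy": 0, "wz": -2, "hand": 1}
    - {"tx": 147, "ty": -281, "tz": 80, "wx": 0, "wy": 0, "wz": -2, "hand": 1}
    - {"tx": 151.4, "ty": -290.4, "tz": 104, "wx": 0, "wy": 0, "wz": -2, "hand": 1}
    - {"tx": 151.4, "ty": -290.4, "tz": 104, "wx": 0, "wy": 0, "wz": -2, "hand": 1}
    - {"tx": 151.4, "ty": -290.4, "tz": 104, "wx": 0, "wy": 0, "wz": -2, "hand": 1}

```text
time: 25.65
ee_pos: [652.7, 36.3, 137.7]
eef_rot: [0.0, 0.996, 0.086, -0.0]
ft_force: [-0.2, 0.1, -0.0]
finger_gap: 1.001
grasp_force: 0.0
```

Request:
servo_tool:
  moves:
    - {"tx": 0, "ty": 0, "tz": 30, "wx": 0, "wy": 0, "wz": 0, "hand": 1}
    - {"tx": 0, "ty": 0, "tz": 40, "wx": 0, "wy": 0, "wz": 0, "hand": 1}
    - {"tx": 0, "ty": 0, "tz": 40, "wx": 0, "wy": 0, "wz": 0, "hand": 1}
    - {"tx": 0, "ty": 0, "tz": 40, "wx": 0, "wy": 0, "wz": 0, "hand": 1}

```text
time: 26.15
ee_pos: [653.6, 37.2, 99.0]
eef_rot: [0.0, 0.996, 0.087, 0.001]
ft_force: [0.9, 0.2, 0.7]
finger_gap: 1.002
grasp_force: 0.0
```

```bash
python3 - <<'E'
from workcell import arm,optics
from h import *
import cv2
o=arm.get_obs();w=optics.calibration("wrist");i=optics.snapshot("wrist")
plan(o,(654,37,23,10))
print("expected pod top",proj(w,(654,37,52)),"band z22",proj(w,(654,37,30)))
cv2.imwrite("pics/w6.png",i[:,:,::-1])
E
```

```text
at [653.6  37.2  99. ] yaw 9.95 tilt 0.11 t 26.15 gap 1.002
t [ 0.2  0.3 76. ] w [ 0.  -0.1 -0. ]
expected pod top [310.16653437 286.78139216] band z22 [310.17633919 270.98538748]
```

View pics/w6.png

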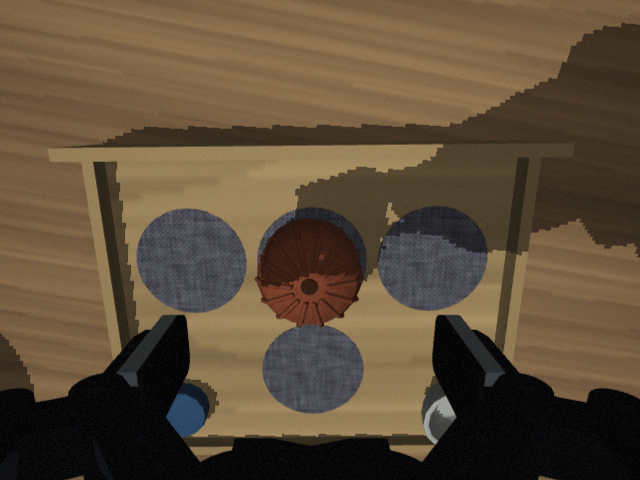

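The pod's top dot is at (309,287), against a prediction of (310,287), and the fingers are clear, so I'll descend.

Request:
servo_tool:
  moves:
    - {"tx": 0, "ty": 0, "tz": 30, "wx": 0, "wy": 0, "wz": 0, "hand": 1}
    - {"tx": 0, "ty": 0, "tz": 55, "wx": 0, "wy": 0, "wz": 0, "hand": 1}
    - {"tx": 0, "ty": 0, "tz": 70, "wx": 0, "wy": 0, "wz": 0, "hand": 1}
    - {"tx": 0, "ty": 0, "tz": 75, "wx": 0, "wy": 0, "wz": 0, "hand": 1}
    - {"tx": 0, "ty": 0, "tz": 75, "wx": 0, "wy": 0, "wz": 0, "hand": 1}
    - {"tx": 0, "ty": 0, "tz": 75, "wx": 0, "wy": 0, "wz": 0, "hand": 0.8}
    - {"tx": 0, "ty": 0, "tz": 75, "wx": 0, "wy": 0, "wz": 0, "hand": 0.7}

```text
time: 27.08
ee_pos: [653.3, 37.5, 23.5]
eef_rot: [0.0, 0.996, 0.087, 0.001]
ft_force: [0.1, -0.3, -0.7]
finger_gap: 0.698
grasp_force: 0.0
```

Request:
servo_tool:
  moves:
    - {"tx": 0, "ty": 0, "tz": 0, "wx": 0, "wy": 0, "wz": 0, "hand": 0.5}
    - {"tx": 0, "ty": 0, "tz": 0, "wx": 0, "wy": 0, "wz": 0, "hand": 0.3}
    - {"tx": 0, "ty": 0, "tz": 0, "wx": 0, "wy": 0, "wz": 0, "hand": 0.3}
    - {"tx": 0, "ty": 0, "tz": 0, "wx": 0, "wy": 0, "wz": 0, "hand": 0.3}
    - {"tx": 0, "ty": 0, "tz": 0, "wx": 0, "wy": 0, "wz": 0, "hand": 0.3}
    - {"tx": 0, "ty": 0, "tz": 0, "wx": 0, "wy": 0, "wz": 0, "hand": 0.3}

```text
time: 27.82
ee_pos: [653.4, 37.5, 23.8]
eef_rot: [0.0, 0.996, 0.087, 0.001]
ft_force: [-1.2, -0.6, 5.6]
finger_gap: 0.587
grasp_force: 62.4
```

```bash
python3 - <<'E'
from workcell import arm
from h import *
plan(arm.get_obs(),(504,295.5,120,15))
E
```

```text
at [653.4  37.5  23.8] yaw 9.97 tilt 0.08 t 27.82 gap 0.587
t [-102.3 -279.9  -96.4] w [ 0.  -0.1 -5. ]
```

Request:
servo_tool:
  moves:
    - {"tx": 0, "ty": 0, "tz": -20, "wx": 0, "wy": 0, "wz": 0, "hand": 0.3}
    - {"tx": 0, "ty": 0, "tz": -50, "wx": 0, "wy": 0, "wz": 0, "hand": 0.3}
    - {"tx": 0, "ty": 0, "tz": -80, "wx": 0, "wy": 0, "wz": 0, "hand": 0.3}
    - {"tx": -10, "ty": -27, "tz": -96, "wx": 0, "wy": 0, "wz": 0, "hand": 0.3}
    - {"tx": -25, "ty": -68, "tz": -96, "wx": 0, "wy": 0, "wz": 0, "hand": 0.3}
    - {"tx": -42, "ty": -115, "tz": -96, "wx": 0, "wy": 0, "wz": 0, "hand": 0.3}
    - {"tx": -59, "ty": -162, "tz": -96, "wx": 0, "wy": 0, "wz": 0, "hand": 0.3}
    - {"tx": -76, "ty": -209, "tz": -96, "wx": 0, "wy": 0, "wz": 0, "hand": 0.3}
    - {"tx": -91, "ty": -250, "tz": -96, "wx": 0, "wy": 0, "wz": 0, "hand": 0.3}
    - {"tx": -102.3, "ty": -280, "tz": -96, "wx": 0, "wy": 0, "wz": 0, "hand": 0.3}

```text
time: 29.08
ee_pos: [500.6, 298.6, 119.3]
eef_rot: [-0.0, 0.996, 0.089, -0.0]
ft_force: [0.7, 0.6, -1.6]
finger_gap: 0.585
grasp_force: 62.5
```

Request:
servo_tool:
  moves:
    - {"tx": 0, "ty": 0, "tz": 0, "wx": 0, "wy": 0, "wz": 0, "hand": 0.3}
    - {"tx": 0, "ty": 0, "tz": 20, "wx": 0, "wy": 0, "wz": 0, "hand": 0.3}
    - {"tx": 0, "ty": 0, "tz": 40, "wx": 0, "wy": 0, "wz": 0, "hand": 0.3}
    - {"tx": 0, "ty": 0, "tz": 46, "wx": 0, "wy": 0, "wz": 0, "hand": 0.3}
    - {"tx": 0, "ty": 0, "tz": 46, "wx": 0, "wy": 0, "wz": 0, "hand": 0.3}
    - {"tx": 0, "ty": 0, "tz": 46, "wx": 0, "wy": 0, "wz": 0, "hand": 0.3}

```text
time: 29.82
ee_pos: [503.9, 295.5, 73.0]
eef_rot: [-0.0, 0.996, 0.087, 0.0]
ft_force: [0.4, 0.1, -1.2]
finger_gap: 0.588
grasp_force: 62.5
```

```bash
python3 - <<'E'
from workcell import arm
from h import *
plan(arm.get_obs(),(503.7,295.5,63.8,10))
E
```

```text
at [503.9 295.5  73. ] yaw 9.96 tilt 0.04 t 29.82 gap 0.588
t [-0.2 -0.   9.2] w [-0. -0. -0.]
```

Request:
servo_tool:
  moves:
    - {"tx": 0, "ty": 0, "tz": 5, "wx": 0, "wy": 0, "wz": 0, "hand": 0.3}
    - {"tx": 0, "ty": 0, "tz": 7.5, "wx": 0, "wy": 0, "wz": 0, "hand": 0.3}
    - {"tx": 0, "ty": 0, "tz": 9, "wx": 0, "wy": 0, "wz": 0, "hand": 0.3}
    - {"tx": 0, "ty": 0, "tz": 9, "wx": 0, "wy": 0, "wz": 0, "hand": 0.3}
    - {"tx": 0, "ty": 0, "tz": 9, "wx": 0, "wy": 0, "wz": 0, "hand": 0.3}

```text
time: 30.45
ee_pos: [503.5, 295.5, 63.8]
eef_rot: [-0.0, 0.996, 0.087, 0.0]
ft_force: [-0.3, -1.0, 0.3]
finger_gap: 0.585
grasp_force: 62.6
```

```bash
python3 - <<'E'
from workcell import arm
from h import *
o=arm.get_obs();plan(o);print(o["ft_force"])
E
```

```text
at [503.5 295.5  63.8] yaw 9.98 tilt 0.01 t 30.45 gap 0.585
[-0.26518914 -1.00643202  0.34808271]
```

Request:
servo_tool:
  moves:
    - {"tx": 0, "ty": 0, "tz": 0.7, "wx": 0, "wy": 0, "wz": 0, "hand": 0.3}
    - {"tx": 0, "ty": 0, "tz": 0.7, "wx": 0, "wy": 0, "wz": 0, "hand": 0.3}
    - {"tx": 0, "ty": 0, "tz": 0.7, "wx": 0, "wy": 0, "wz": 0, "hand": 0.65}
    - {"tx": 0, "ty": 0, "tz": 0.7, "wx": 0, "wy": 0, "wz": 0, "hand": 0.9}
    - {"tx": 0, "ty": 0, "tz": 0.7, "wx": 0, "wy": 0, "wz": 0, "hand": 1}
    - {"tx": 0, "ty": 0, "tz": 0.7, "wx": 0, "wy": 0, "wz": 0, "hand": 1}
    - {"tx": 0, "ty": 0, "tz": -40, "wx": 0, "wy": 0, "wz": 0, "hand": 1}
    - {"tx": 0, "ty": 0, "tz": -90, "wx": 0, "wy": 0, "wz": 0, "hand": 1}
    - {"tx": 0, "ty": 0, "tz": -140, "wx": 0, "wy": 0, "wz": 0, "hand": 1}
    - {"tx": 0, "ty": 0, "tz": -180, "wx": 0, "wy": 0, "wz": 0, "hand": 1}

```text
time: 31.7
ee_pos: [503.7, 295.7, 245.9]
eef_rot: [-0.0, 0.996, 0.087, 0.001]
ft_force: [1.3, 0.3, 0.1]
finger_gap: 1.002
grasp_force: 0.0
```

```bash
python3 - <<'E'
from workcell import arm,optics
from h import *
import cv2
o=arm.get_obs();w=optics.calibration("wrist");i=optics.snapshot("wrist")
print("pod top",proj(w,(503.5,295.5,92)),"wheel",proj(w,(503.7,295.5,48)))
cv2.imwrite("pics/w7.png",i[:,:,::-1])
plan(o,(543.5,-271.7,220,8))
E
```

```text
pod top [310.09824075 232.06974437] wheel [310.20319309 218.74476702]
at [503.7 295.7 245.9] yaw 9.99 tilt 0.09 t 31.7 gap 1.002
t [-59.2 565.7  25.5] w [-0.  -0.1  2. ]
```

View pics/w7.png

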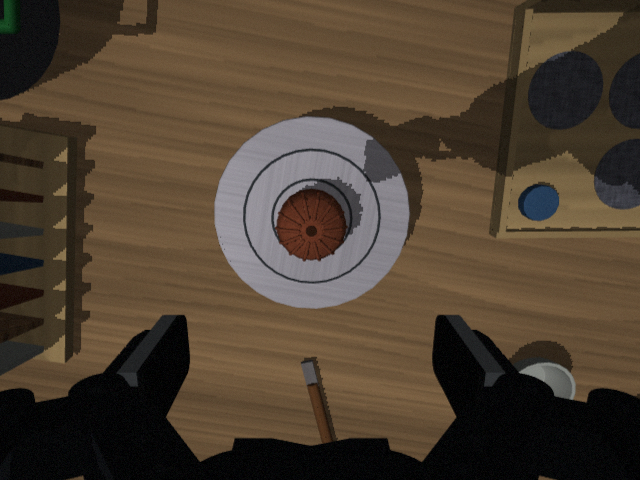

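The pod's dot is at (311,231). The wheel's ring centre is at ~(312,216), against a predicted (310,219), so the pod is centred to within about 3 mm. Next the tower goes back.

Request:
servo_tool:
  moves:
    - {"tx": -4, "ty": 40, "tz": 0, "wx": 0, "wy": 0, "wz": 0, "hand": 1}
    - {"tx": -9, "ty": 90, "tz": 0, "wx": 0, "wy": 0, "wz": 1, "hand": 1}
    - {"tx": -15, "ty": 145, "tz": 0, "wx": 0, "wy": 0, "wz": 2, "hand": 1}
    - {"tx": -21, "ty": 200, "tz": 0, "wx": 0, "wy": 0, "wz": 2, "hand": 1}
    - {"tx": -27, "ty": 255, "tz": 0, "wx": 0, "wy": 0, "wz": 2, "hand": 1}
    - {"tx": -33, "ty": 310, "tz": 0, "wx": 0, "wy": 0, "wz": 2, "hand": 1}
    - {"tx": -39, "ty": 365, "tz": 0, "wx": 0, "wy": 0, "wz": 2, "hand": 1}
    - {"tx": -44, "ty": 420, "tz": 0, "wx": 0, "wy": 0, "wz": 2, "hand": 1}
    - {"tx": -50, "ty": 475, "tz": 5, "wx": 0, "wy": 0, "wz": 2, "hand": 1}
    - {"tx": -55, "ty": 530, "tz": 15, "wx": 0, "wy": 0, "wz": 2, "hand": 1}

```text
time: 33.0
ee_pos: [541.4, -237.9, 228.8]
eef_rot: [0.0, 0.998, 0.07, 0.001]
ft_force: [0.2, 0.4, 0.8]
finger_gap: 1.002
grasp_force: 0.0
```

Request:
servo_tool:
  moves:
    - {"tx": -5, "ty": 33, "tz": 20, "wx": 0, "wy": 0, "wz": 0, "hand": 1}
    - {"tx": -5, "ty": 35, "tz": 30, "wx": 0, "wy": 0, "wz": 0, "hand": 1}
    - {"tx": -5, "ty": 35, "tz": 30, "wx": 0, "wy": 0, "wz": 0, "hand": 1}
    - {"tx": -5, "ty": 35, "tz": 30, "wx": 0, "wy": 0, "wz": 0, "hand": 1}

```text
time: 33.5
ee_pos: [541.9, -269.7, 199.3]
eef_rot: [-0.0, 0.997, 0.071, 0.0]
ft_force: [0.1, -0.3, 0.5]
finger_gap: 0.997
grasp_force: 0.0
```

```bash
python3 - <<'E'
from workcell import arm
from h import *
plan(arm.get_obs(),(543.1,-271.7,92.7,8))
E
```

```text
at [ 541.9 -269.7  199.3] yaw 8.12 tilt 0.06 t 33.5 gap 0.997
t [  0.8   2.1 106.6] w [-0.  -0.1  0.1]
```

Request:
servo_tool:
  moves:
    - {"tx": 1, "ty": 1, "tz": 40, "wx": 0, "wy": 0, "wz": 0, "hand": 1}
    - {"tx": 1, "ty": 1, "tz": 75, "wx": 0, "wy": 0, "wz": 0, "hand": 1}
    - {"tx": 1, "ty": 1, "tz": 100, "wx": 0, "wy": 0, "wz": 0, "hand": 1}
    - {"tx": 1, "ty": 1, "tz": 106, "wx": 0, "wy": 0, "wz": 0, "hand": 1}
    - {"tx": 1, "ty": 1, "tz": 106, "wx": 0, "wy": 0, "wz": 0, "hand": 1}
    - {"tx": 1, "ty": 1, "tz": 106, "wx": 0, "wy": 0, "wz": 0, "hand": 0.8}
    - {"tx": 1, "ty": 1, "tz": 106, "wx": 0, "wy": 0, "wz": 0, "hand": 0.6}

```text
time: 34.38
ee_pos: [542.9, -272.5, 93.8]
eef_rot: [0.0, 0.998, 0.07, 0.001]
ft_force: [-0.6, -0.1, -0.9]
finger_gap: 0.608
grasp_force: 0.0
```

```bash
python3 - <<'E'
from workcell import arm
from h import *
plan(arm.get_obs(),(543.1,-271.7,92.7,8))
E
```

```text
at [ 542.9 -272.5   93.8] yaw 7.98 tilt 0.11 t 34.38 gap 0.608
t [ 0.3 -0.8  1.1] w [ 0.1 -0.1 -0. ]
```

Request:
servo_tool:
  moves:
    - {"tx": 0, "ty": -0.8, "tz": 0.5, "wx": 0, "wy": 0, "wz": 0, "hand": 0.4}
    - {"tx": 0, "ty": -0.8, "tz": 0.5, "wx": 0, "wy": 0, "wz": 0, "hand": 0.2}
    - {"tx": 0, "ty": -0.8, "tz": 0.5, "wx": 0, "wy": 0, "wz": 0, "hand": 0.2}
    - {"tx": 0, "ty": -0.8, "tz": 0.5, "wx": 0, "wy": 0, "wz": 0, "hand": 0.2}
    - {"tx": 0, "ty": -0.8, "tz": 0.5, "wx": 0, "wy": 0, "wz": 0, "hand": 0.2}
    - {"tx": 0, "ty": -0.8, "tz": 0.5, "wx": 0, "wy": 0, "wz": 0, "hand": 0.2}

```text
time: 35.12
ee_pos: [543.0, -272.2, 93.5]
eef_rot: [0.001, 0.998, 0.069, 0.001]
ft_force: [-1.2, -1.0, 6.7]
finger_gap: 0.479
grasp_force: 61.5
```

```bash
python3 - <<'E'
from workcell import arm
from h import *
plan(arm.get_obs(),(641.3,102.2,180,3))
E
```

```text
at [ 543.  -272.2   93.5] yaw 7.96 tilt 0.14 t 35.12 gap 0.479
t [ 149.4 -357.   -86.8] w [ 0.1 -0.1  5. ]
```

Request:
servo_tool:
  moves:
    - {"tx": 0, "ty": 0, "tz": -20, "wx": 0, "wy": 0, "wz": 0, "hand": 0.2}
    - {"tx": 0, "ty": 0, "tz": -50, "wx": 0, "wy": 0, "wz": 0, "hand": 0.2}
    - {"tx": 5, "ty": -12, "tz": -80, "wx": 0, "wy": 0, "wz": 0, "hand": 0.2}
    - {"tx": 18, "ty": -43, "tz": -87, "wx": 0, "wy": 0, "wz": 1, "hand": 0.2}
    - {"tx": 36, "ty": -86, "tz": -87, "wx": 0, "wy": 0, "wz": 2, "hand": 0.2}
    - {"tx": 58, "ty": -138, "tz": -87, "wx": 0, "wy": 0, "wz": 3, "hand": 0.2}
    - {"tx": 80, "ty": -190, "tz": -87, "wx": 0, "wy": 0, "wz": 4, "hand": 0.2}
    - {"tx": 101, "ty": -242, "tz": -87, "wx": 0, "wy": 0, "wz": 5, "hand": 0.2}
    - {"tx": 122, "ty": -292, "tz": -87, "wx": 0, "wy": 0, "wz": 5, "hand": 0.2}
    - {"tx": 139, "ty": -332, "tz": -87, "wx": 0, "wy": 0, "wz": 5, "hand": 0.2}

```text
time: 36.38
ee_pos: [633.7, 79.5, 180.2]
eef_rot: [-0.0, 1.0, 0.027, 0.0]
ft_force: [0.4, 0.5, -1.8]
finger_gap: 0.485
grasp_force: 61.0
```

Request:
servo_tool:
  moves:
    - {"tx": 7, "ty": -18, "tz": 0, "wx": 0, "wy": 0, "wz": 0, "hand": 0.2}
    - {"tx": 13, "ty": -24, "tz": 0, "wx": 0, "wy": 0, "wz": 0, "hand": 0.2}
    - {"tx": 13, "ty": -24, "tz": 0, "wx": 0, "wy": 0, "wz": 0, "hand": 0.2}
    - {"tx": 13, "ty": -24, "tz": 20, "wx": 0, "wy": 0, "wz": 0, "hand": 0.2}
    - {"tx": 13, "ty": -24, "tz": 40, "wx": 0, "wy": 0, "wz": 0, "hand": 0.2}
    - {"tx": 13, "ty": -24, "tz": 50, "wx": 0, "wy": 0, "wz": 0, "hand": 0.2}
    - {"tx": 13, "ty": -24, "tz": 50, "wx": 0, "wy": 0, "wz": 0, "hand": 0.2}
    - {"tx": 13, "ty": -24, "tz": 50, "wx": 0, "wy": 0, "wz": 0, "hand": 0.2}

```text
time: 37.38
ee_pos: [645.8, 101.4, 129.6]
eef_rot: [-0.0, 1.0, 0.026, 0.0]
ft_force: [-0.0, 0.1, -2.0]
finger_gap: 0.485
grasp_force: 61.0
```

```bash
python3 - <<'E'
from workcell import arm
from h import *
plan(arm.get_obs(),(641.3,102.2,83.5,3))
E
```

```text
at [645.8 101.4 129.6] yaw 2.98 tilt 0.04 t 37.38 gap 0.485
t [-4.5 -1.1 46.1] w [-0. -0. -0.]
```

Request:
servo_tool:
  moves:
    - {"tx": -4.5, "ty": -1, "tz": 20, "wx": 0, "wy": 0, "wz": 0, "hand": 0.2}
    - {"tx": -4.5, "ty": -1, "tz": 33, "wx": 0, "wy": 0, "wz": 0, "hand": 0.2}
    - {"tx": -4.5, "ty": -1, "tz": 41, "wx": 0, "wy": 0, "wz": 0, "hand": 0.2}
    - {"tx": -4.5, "ty": -1, "tz": 44, "wx": 0, "wy": 0, "wz": 0, "hand": 0.2}
    - {"tx": -4.5, "ty": -1, "tz": 46, "wx": 0, "wy": 0, "wz": 0, "hand": 0.2}
    - {"tx": -4.5, "ty": -1, "tz": 46, "wx": 0, "wy": 0, "wz": 0, "hand": 0.2}
    - {"tx": -4.5, "ty": -1, "tz": 46, "wx": 0, "wy": 0, "wz": 0, "hand": 0.2}

```text
time: 38.25
ee_pos: [641.1, 102.1, 83.5]
eef_rot: [-0.0, 1.0, 0.026, 0.0]
ft_force: [0.1, -0.3, -0.5]
finger_gap: 0.484
grasp_force: 61.1
```

Request:
servo_tool:
  moves:
    - {"tx": 0, "ty": 0, "tz": 0, "wx": 0, "wy": 0, "wz": 0, "hand": 0.55}
    - {"tx": 0, "ty": 0, "tz": 0, "wx": 0, "wy": 0, "wz": 0, "hand": 0.8}
    - {"tx": 0, "ty": 0, "tz": 0, "wx": 0, "wy": 0, "wz": 0, "hand": 1}
    - {"tx": 0, "ty": 0, "tz": 0, "wx": 0, "wy": 0, "wz": 0, "hand": 1}
    - {"tx": 0, "ty": 0, "tz": 0, "wx": 0, "wy": 0, "wz": 0, "hand": 1}
    - {"tx": 0, "ty": 0, "tz": -40, "wx": 0, "wy": 0, "wz": 0, "hand": 1}
    - {"tx": 0, "ty": 0, "tz": -90, "wx": 0, "wy": 0, "wz": 0, "hand": 1}
    - {"tx": 0, "ty": 0, "tz": -130, "wx": 0, "wy": 0, "wz": 0, "hand": 1}
    - {"tx": 0, "ty": 0, "tz": -150, "wx": 0, "wy": 0, "wz": 0, "hand": 1}

```text
time: 39.38
ee_pos: [641.7, 102.3, 235.7]
eef_rot: [-0.0, 1.0, 0.026, 0.002]
ft_force: [-0.5, 0.5, -1.0]
finger_gap: 0.996
grasp_force: 0.0
```

```bash
python3 - <<'E'
from workcell import arm
from h import *
plan(arm.get_obs(),(452.9,-284.7,230,8))
E
```

```text
at [641.7 102.3 235.7] yaw 2.98 tilt 0.2 t 39.38 gap 0.996
t [-208.7  376.6    4.8] w [-0.  -0.2 -5. ]
```

Next the bottle.

Request:
servo_tool:
  moves:
    - {"tx": -23, "ty": 40, "tz": 0, "wx": 0, "wy": 0, "wz": -1, "hand": 1}
    - {"tx": -49, "ty": 88, "tz": 0, "wx": 0, "wy": 0, "wz": -2, "hand": 1}
    - {"tx": -75, "ty": 135, "tz": 0, "wx": 0, "wy": 0, "wz": -4, "hand": 1}
    - {"tx": -102, "ty": 184, "tz": 0, "wx": 0, "wy": 0, "wz": -5, "hand": 1}
    - {"tx": -129, "ty": 233, "tz": 0, "wx": 0, "wy": 0, "wz": -5, "hand": 1}
    - {"tx": -155, "ty": 280, "tz": 0, "wx": 0, "wy": 0, "wz": -5, "hand": 1}
    - {"tx": -180, "ty": 325, "tz": 0, "wx": 0, "wy": 0, "wz": -5, "hand": 1}
    - {"tx": -200, "ty": 361, "tz": 5, "wx": 0, "wy": 0, "wz": -5, "hand": 1}
    - {"tx": -208.7, "ty": 376.6, "tz": 10, "wx": 0, "wy": 0, "wz": -5, "hand": 1}
    - {"tx": -208.7, "ty": 376.6, "tz": 25, "wx": 0, "wy": 0, "wz": -5, "hand": 1}

```text
time: 40.62
ee_pos: [452.0, -285.5, 207.6]
eef_rot: [0.0, 0.998, 0.069, 0.0]
ft_force: [0.7, 0.8, -0.5]
finger_gap: 1.001
grasp_force: 0.0
```

Request:
servo_tool:
  moves:
    - {"tx": 0, "ty": 0, "tz": 5, "wx": 0, "wy": 0, "wz": 0, "hand": 1}
    - {"tx": 0, "ty": 0, "tz": 5, "wx": 0, "wy": 0, "wz": 0, "hand": 1}
    - {"tx": 0, "ty": 0, "tz": 5, "wx": 0, "wy": 0, "wz": 0, "hand": 1}

```text
time: 41.0
ee_pos: [452.8, -284.0, 203.4]
eef_rot: [-0.0, 0.998, 0.07, 0.0]
ft_force: [0.6, -0.5, 0.7]
finger_gap: 0.999
grasp_force: 0.0
```

```bash
python3 - <<'E'
from workcell import arm
from h import *
plan(arm.get_obs(),(452.9,-284.7,110.5,8))
E
```

```text
at [ 452.8 -284.   203.4] yaw 8.08 tilt 0.03 t 41.0 gap 0.999
t [-0.1  0.7 92.9] w [-0.  -0.   0.1]
```

Request:
servo_tool:
  moves:
    - {"tx": 0, "ty": 0.5, "tz": 35, "wx": 0, "wy": 0, "wz": 0, "hand": 1}
    - {"tx": 0, "ty": 0.5, "tz": 65, "wx": 0, "wy": 0, "wz": 0, "hand": 1}
    - {"tx": 0, "ty": 0.5, "tz": 87, "wx": 0, "wy": 0, "wz": 0, "hand": 1}
    - {"tx": 0, "ty": 0.5, "tz": 93, "wx": 0, "wy": 0, "wz": 0, "hand": 1}
    - {"tx": 0, "ty": 0.5, "tz": 93, "wx": 0, "wy": 0, "wz": 0, "hand": 1}
    - {"tx": 0, "ty": 0.5, "tz": 93, "wx": 0, "wy": 0, "wz": 0, "hand": 0.7}
    - {"tx": 0, "ty": 0.5, "tz": 93, "wx": 0, "wy": 0, "wz": 0, "hand": 0.5}

```text
time: 41.88
ee_pos: [452.6, -285.7, 111.1]
eef_rot: [0.0, 0.998, 0.07, 0.001]
ft_force: [0.2, -0.0, -0.8]
finger_gap: 0.604
grasp_force: 0.0
```

Request:
servo_tool:
  moves:
    - {"tx": 0, "ty": 0, "tz": 0, "wx": 0, "wy": 0, "wz": 0, "hand": 0.3}
    - {"tx": 0, "ty": 0, "tz": 0, "wx": 0, "wy": 0, "wz": 0, "hand": 0.1}
    - {"tx": 0, "ty": 0, "tz": 0, "wx": 0, "wy": 0, "wz": 0, "hand": 0.05}
    - {"tx": 0, "ty": 0, "tz": 0, "wx": 0, "wy": 0, "wz": 0, "hand": 0.05}
    - {"tx": 0, "ty": 0, "tz": 0, "wx": 0, "wy": 0, "wz": 0, "hand": 0.05}
    - {"tx": 0, "ty": 0, "tz": 0, "wx": 0, "wy": 0, "wz": 0, "hand": 0.05}
    - {"tx": 0, "ty": 0, "tz": 0, "wx": 0, "wy": 0, "wz": 0, "hand": 0.05}

```text
time: 42.75
ee_pos: [452.5, -285.3, 110.7]
eef_rot: [0.0, 0.998, 0.07, 0.0]
ft_force: [-0.1, 1.4, 5.8]
finger_gap: 0.308
grasp_force: 58.0
```

```bash
python3 - <<'E'
from workcell import arm
from h import *
plan(arm.get_obs(),(667.1,-28.4,195,10))
E
```

```text
at [ 452.5 -285.3  110.7] yaw 7.99 tilt 0.04 t 42.75 gap 0.308
t [ 248.3 -224.6  -84.2] w [ 0. -0. -2.]
```

Request:
servo_tool:
  moves:
    - {"tx": 0, "ty": 0, "tz": -20, "wx": 0, "wy": 0, "wz": 0, "hand": 0.05}
    - {"tx": 0, "ty": 0, "tz": -50, "wx": 0, "wy": 0, "wz": 0, "hand": 0.05}
    - {"tx": 10, "ty": -9, "tz": -78, "wx": 0, "wy": 0, "wz": 0, "hand": 0.05}
    - {"tx": 35, "ty": -32, "tz": -84, "wx": 0, "wy": 0, "wz": -1, "hand": 0.05}
    - {"tx": 70, "ty": -63, "tz": -84, "wx": 0, "wy": 0, "wz": -2, "hand": 0.05}
    - {"tx": 108, "ty": -98, "tz": -84, "wx": 0, "wy": 0, "wz": -2, "hand": 0.05}
    - {"tx": 146, "ty": -132, "tz": -84, "wx": 0, "wy": 0, "wz": -2, "hand": 0.05}
    - {"tx": 184, "ty": -166, "tz": -84, "wx": 0, "wy": 0, "wz": -2, "hand": 0.05}
    - {"tx": 216, "ty": -195, "tz": -84, "wx": 0, "wy": 0, "wz": -2, "hand": 0.05}
    - {"tx": 237, "ty": -214, "tz": -84, "wx": 0, "wy": 0, "wz": -2, "hand": 0.05}

```text
time: 44.0
ee_pos: [657.8, -38.1, 193.3]
eef_rot: [-0.0, 0.996, 0.088, -0.0]
ft_force: [-0.7, -0.8, -1.0]
finger_gap: 0.309
grasp_force: 58.9
```

Request:
servo_tool:
  moves:
    - {"tx": 6, "ty": -6, "tz": 0, "wx": 0, "wy": 0, "wz": 0, "hand": 0.05}
    - {"tx": 11, "ty": -10, "tz": 0, "wx": 0, "wy": 0, "wz": 0, "hand": 0.05}
    - {"tx": 11, "ty": -10, "tz": 0, "wx": 0, "wy": 0, "wz": 0, "hand": 0.05}
    - {"tx": 11, "ty": -10, "tz": 20, "wx": 0, "wy": 0, "wz": 0, "hand": 0.05}
    - {"tx": 11, "ty": -10, "tz": 38, "wx": 0, "wy": 0, "wz": 0, "hand": 0.05}
    - {"tx": 11, "ty": -10, "tz": 45, "wx": 0, "wy": 0, "wz": 0, "hand": 0.05}
    - {"tx": 11, "ty": -10, "tz": 45, "wx": 0, "wy": 0, "wz": 0, "hand": 0.05}
    - {"tx": 11, "ty": -10, "tz": 45, "wx": 0, "wy": 0, "wz": 0, "hand": 0.05}

```text
time: 45.0
ee_pos: [666.6, -28.8, 149.7]
eef_rot: [0.0, 0.996, 0.087, 0.0]
ft_force: [0.2, 0.2, -2.5]
finger_gap: 0.305
grasp_force: 58.9
```

```bash
python3 - <<'E'
from workcell import arm
from h import *
plan(arm.get_obs(),(667.1,-28.4,100.6,10))
E
```

```text
at [666.6 -28.8 149.7] yaw 9.98 tilt 0.05 t 45.0 gap 0.305
t [ 0.5 -0.3 49.1] w [ 0.  -0.1 -0. ]
```

Request:
servo_tool:
  moves:
    - {"tx": 0.5, "ty": -0.3, "tz": 20, "wx": 0, "wy": 0, "wz": 0, "hand": 0.05}
    - {"tx": 0.5, "ty": -0.3, "tz": 35, "wx": 0, "wy": 0, "wz": 0, "hand": 0.05}
    - {"tx": 0.5, "ty": -0.3, "tz": 44, "wx": 0, "wy": 0, "wz": 0, "hand": 0.05}
    - {"tx": 0.5, "ty": -0.3, "tz": 47, "wx": 0, "wy": 0, "wz": 0, "hand": 0.05}
    - {"tx": 0.5, "ty": -0.3, "tz": 49, "wx": 0, "wy": 0, "wz": 0, "hand": 0.05}
    - {"tx": 0.5, "ty": -0.3, "tz": 49, "wx": 0, "wy": 0, "wz": 0, "hand": 0.05}
    - {"tx": 0.5, "ty": -0.3, "tz": 49, "wx": 0, "wy": 0, "wz": 0, "hand": 0.05}

```text
time: 45.88
ee_pos: [667.2, -28.3, 100.9]
eef_rot: [-0.0, 0.996, 0.087, 0.001]
ft_force: [-0.7, -0.1, 1.0]
finger_gap: 0.312
grasp_force: 58.9
```

Request:
servo_tool:
  moves:
    - {"tx": 0, "ty": 0, "tz": 0, "wx": 0, "wy": 0, "wz": 0, "hand": 0.35}
    - {"tx": 0, "ty": 0, "tz": 0, "wx": 0, "wy": 0, "wz": 0, "hand": 0.6}
    - {"tx": 0, "ty": 0, "tz": 0, "wx": 0, "wy": 0, "wz": 0, "hand": 1}
    - {"tx": 0, "ty": 0, "tz": 0, "wx": 0, "wy": 0, "wz": 0, "hand": 1}
    - {"tx": 0, "ty": 0, "tz": 0, "wx": 0, "wy": 0, "wz": 0, "hand": 1}
    - {"tx": 0, "ty": 0, "tz": -40, "wx": 0, "wy": 0, "wz": 0, "hand": 1}
    - {"tx": 0, "ty": 0, "tz": -90, "wx": 0, "wy": 0, "wz": 0, "hand": 1}
    - {"tx": 0, "ty": 0, "tz": -120, "wx": 0, "wy": 0, "wz": 0, "hand": 1}
    - {"tx": 0, "ty": 0, "tz": -130, "wx": 0, "wy": 0, "wz": 0, "hand": 1}

```text
time: 47.0
ee_pos: [667.6, -28.4, 232.5]
eef_rot: [0.0, 0.996, 0.087, 0.002]
ft_force: [0.8, 0.7, 0.1]
finger_gap: 1.002
grasp_force: 0.0
```

```bash
python3 - <<'E'
from workcell import arm
from h import *
plan(arm.get_obs(),(364,-296.6,220,8))
E
```

```text
at [667.6 -28.4 232.5] yaw 9.97 tilt 0.21 t 47.0 gap 1.002
t [-345.5  211.5   11.4] w [ 0.  -0.2  2. ]
```

Now the column.

Request:
servo_tool:
  moves:
    - {"tx": -40, "ty": 24, "tz": 0, "wx": 0, "wy": 0, "wz": 0, "hand": 1}
    - {"tx": -85, "ty": 52, "tz": 0, "wx": 0, "wy": 0, "wz": 1, "hand": 1}
    - {"tx": -130, "ty": 80, "tz": 0, "wx": 0, "wy": 0, "wz": 2, "hand": 1}
    - {"tx": -175, "ty": 107, "tz": 0, "wx": 0, "wy": 0, "wz": 2, "hand": 1}
    - {"tx": -220, "ty": 135, "tz": 0, "wx": 0, "wy": 0, "wz": 2, "hand": 1}
    - {"tx": -265, "ty": 162, "tz": 5, "wx": 0, "wy": 0, "wz": 2, "hand": 1}
    - {"tx": -305, "ty": 187, "tz": 10, "wx": 0, "wy": 0, "wz": 2, "hand": 1}
    - {"tx": -335, "ty": 205, "tz": 15, "wx": 0, "wy": 0, "wz": 2, "hand": 1}
    - {"tx": -345.5, "ty": 211.5, "tz": 25, "wx": 0, "wy": 0, "wz": 2, "hand": 1}
    - {"tx": -345.5, "ty": 211.5, "tz": 30, "wx": 0, "wy": 0, "wz": 2, "hand": 1}

```text
time: 48.25
ee_pos: [362.6, -296.2, 198.9]
eef_rot: [-0.001, 0.998, 0.069, -0.001]
ft_force: [0.7, -0.1, -0.2]
finger_gap: 1.003
grasp_force: 0.0
```

Request:
servo_tool:
  moves:
    - {"tx": 0, "ty": 0, "tz": 10, "wx": 0, "wy": 0, "wz": 0, "hand": 1}
    - {"tx": 0, "ty": 0, "tz": 10, "wx": 0, "wy": 0, "wz": 0, "hand": 1}
    - {"tx": 0, "ty": 0, "tz": 10, "wx": 0, "wy": 0, "wz": 0, "hand": 1}

```text
time: 48.62
ee_pos: [363.7, -296.1, 190.2]
eef_rot: [-0.0, 0.998, 0.07, 0.0]
ft_force: [0.3, 0.3, -0.5]
finger_gap: 0.999
grasp_force: 0.0
```

```bash
python3 - <<'E'
from workcell import arm
from h import *
plan(arm.get_obs(),(364,-296.6,94.1,8))
E
```

```text
at [ 363.7 -296.1  190.2] yaw 8.06 tilt 0.01 t 48.62 gap 0.999
t [ 0.2  0.5 96.1] w [-0.  -0.   0.1]
```

Request:
servo_tool:
  moves:
    - {"tx": 0, "ty": 0.5, "tz": 38, "wx": 0, "wy": 0, "wz": 0, "hand": 1}
    - {"tx": 0, "ty": 0.5, "tz": 70, "wx": 0, "wy": 0, "wz": 0, "hand": 1}
    - {"tx": 0, "ty": 0.5, "tz": 90, "wx": 0, "wy": 0, "wz": 0, "hand": 1}
    - {"tx": 0, "ty": 0.5, "tz": 96, "wx": 0, "wy": 0, "wz": 0, "hand": 1}
    - {"tx": 0, "ty": 0.5, "tz": 96, "wx": 0, "wy": 0, "wz": 0, "hand": 1}
    - {"tx": 0, "ty": 0.5, "tz": 96, "wx": 0, "wy": 0, "wz": 0, "hand": 0.8}
    - {"tx": 0, "ty": 0.5, "tz": 96, "wx": 0, "wy": 0, "wz": 0, "hand": 0.65}

```text
time: 49.5
ee_pos: [363.6, -297.5, 95.0]
eef_rot: [0.0, 0.998, 0.07, 0.001]
ft_force: [0.5, 0.2, -0.3]
finger_gap: 0.651
grasp_force: 0.0
```

Request:
servo_tool:
  moves:
    - {"tx": 0, "ty": 0, "tz": 0, "wx": 0, "wy": 0, "wz": 0, "hand": 0.5}
    - {"tx": 0, "ty": 0, "tz": 0, "wx": 0, "wy": 0, "wz": 0, "hand": 0.3}
    - {"tx": 0, "ty": 0, "tz": 0, "wx": 0, "wy": 0, "wz": 0, "hand": 0.2}
    - {"tx": 0, "ty": 0, "tz": 0, "wx": 0, "wy": 0, "wz": 0, "hand": 0.2}
    - {"tx": 0, "ty": 0, "tz": 0, "wx": 0, "wy": 0, "wz": 0, "hand": 0.2}
    - {"tx": 0, "ty": 0, "tz": 0, "wx": 0, "wy": 0, "wz": 0, "hand": 0.2}

```text
time: 50.25
ee_pos: [363.5, -297.1, 95.0]
eef_rot: [0.0, 0.998, 0.07, 0.0]
ft_force: [-1.0, 2.4, 5.6]
finger_gap: 0.548
grasp_force: 60.3
```

```bash
python3 - <<'E'
from workcell import arm
from h import *
plan(arm.get_obs(),(584.7,23.5,180,10))
E
```

```text
at [ 363.5 -297.1   95. ] yaw 7.99 tilt 0.05 t 50.25 gap 0.548
t [ 263.7 -286.8  -84.9] w [ 0. -0. -2.]
```

Request:
servo_tool:
  moves:
    - {"tx": 0, "ty": 0, "tz": -20, "wx": 0, "wy": 0, "wz": 0, "hand": 0.2}
    - {"tx": 0, "ty": 0, "tz": -50, "wx": 0, "wy": 0, "wz": 0, "hand": 0.2}
    - {"tx": 8, "ty": -9, "tz": -78, "wx": 0, "wy": 0, "wz": 0, "hand": 0.2}
    - {"tx": 30, "ty": -33, "tz": -85, "wx": 0, "wy": 0, "wz": -1, "hand": 0.2}
    - {"tx": 65, "ty": -71, "tz": -85, "wx": 0, "wy": 0, "wz": -2, "hand": 0.2}
    - {"tx": 103, "ty": -112, "tz": -85, "wx": 0, "wy": 0, "wz": -2, "hand": 0.2}
    - {"tx": 141, "ty": -153, "tz": -85, "wx": 0, "wy": 0, "wz": -2, "hand": 0.2}
    - {"tx": 179, "ty": -195, "tz": -85, "wx": 0, "wy": 0, "wz": -2, "hand": 0.2}
    - {"tx": 214, "ty": -233, "tz": -85, "wx": 0, "wy": 0, "wz": -2, "hand": 0.2}
    - {"tx": 243, "ty": -264, "tz": -85, "wx": 0, "wy": 0, "wz": -2, "hand": 0.2}

```text
time: 51.5
ee_pos: [567.8, 0.2, 179.2]
eef_rot: [-0.0, 0.996, 0.088, -0.0]
ft_force: [0.7, -1.4, -1.6]
finger_gap: 0.55
grasp_force: 61.6
```

Request:
servo_tool:
  moves:
    - {"tx": 12, "ty": -13, "tz": 0, "wx": 0, "wy": 0, "wz": 0, "hand": 0.2}
    - {"tx": 20, "ty": -22, "tz": 0, "wx": 0, "wy": 0, "wz": 0, "hand": 0.2}
    - {"tx": 20, "ty": -22, "tz": 0, "wx": 0, "wy": 0, "wz": 0, "hand": 0.2}
    - {"tx": 20, "ty": -22, "tz": 20, "wx": 0, "wy": 0, "wz": 0, "hand": 0.2}
    - {"tx": 20, "ty": -22, "tz": 38, "wx": 0, "wy": 0, "wz": 0, "hand": 0.2}
    - {"tx": 20, "ty": -22, "tz": 45, "wx": 0, "wy": 0, "wz": 0, "hand": 0.2}
    - {"tx": 20, "ty": -22, "tz": 45, "wx": 0, "wy": 0, "wz": 0, "hand": 0.2}
    - {"tx": 20, "ty": -22, "tz": 45, "wx": 0, "wy": 0, "wz": 0, "hand": 0.2}

```text
time: 52.5
ee_pos: [583.4, 23.1, 134.8]
eef_rot: [0.0, 0.996, 0.087, 0.0]
ft_force: [0.3, -0.7, -0.9]
finger_gap: 0.551
grasp_force: 61.7
```

```bash
python3 - <<'E'
from workcell import arm
from h import *
plan(arm.get_obs(),(584.7,23.5,85,10))
E
```

```text
at [583.4  23.1 134.8] yaw 9.97 tilt 0.05 t 52.5 gap 0.551
t [ 1.3 -0.1 49.8] w [ 0.  -0.1 -0. ]
```

Request:
servo_tool:
  moves:
    - {"tx": 1.3, "ty": 0, "tz": 20, "wx": 0, "wy": 0, "wz": 0, "hand": 0.2}
    - {"tx": 1.3, "ty": 0, "tz": 35, "wx": 0, "wy": 0, "wz": 0, "hand": 0.2}
    - {"tx": 1.3, "ty": 0, "tz": 44, "wx": 0, "wy": 0, "wz": 0, "hand": 0.2}
    - {"tx": 1.3, "ty": 0, "tz": 47.5, "wx": 0, "wy": 0, "wz": 0, "hand": 0.2}
    - {"tx": 1.3, "ty": 0, "tz": 50, "wx": 0, "wy": 0, "wz": 0, "hand": 0.2}
    - {"tx": 1.3, "ty": 0, "tz": 50, "wx": 0, "wy": 0, "wz": 0, "hand": 0.2}
    - {"tx": 1.3, "ty": 0, "tz": 50, "wx": 0, "wy": 0, "wz": 0, "hand": 0.2}

```text
time: 53.38
ee_pos: [584.4, 23.5, 85.1]
eef_rot: [0.0, 0.996, 0.087, 0.0]
ft_force: [-2.1, -0.1, 6.2]
finger_gap: 0.551
grasp_force: 62.0
```

Request:
servo_tool:
  moves:
    - {"tx": 0, "ty": 0, "tz": 0, "wx": 0, "wy": 0, "wz": 0, "hand": 0.6}
    - {"tx": 0, "ty": 0, "tz": 0, "wx": 0, "wy": 0, "wz": 0, "hand": 0.8}
    - {"tx": 0, "ty": 0, "tz": 0, "wx": 0, "wy": 0, "wz": 0, "hand": 1}
    - {"tx": 0, "ty": 0, "tz": 0, "wx": 0, "wy": 0, "wz": 0, "hand": 1}
    - {"tx": 0, "ty": 0, "tz": 0, "wx": 0, "wy": 0, "wz": 0, "hand": 1}
    - {"tx": 0, "ty": 0, "tz": -40, "wx": 0, "wy": 0, "wz": 0, "hand": 1}
    - {"tx": 0, "ty": 0, "tz": -90, "wx": 0, "wy": 0, "wz": 0, "hand": 1}
    - {"tx": 0, "ty": 0, "tz": -140, "wx": 0, "wy": 0, "wz": 0, "hand": 1}
    - {"tx": 0, "ty": 0, "tz": -190, "wx": 0, "wy": 0, "wz": 0, "hand": 1}
    - {"tx": 50, "ty": 0, "tz": -220, "wx": 0, "wy": 0, "wz": 0, "hand": 1}

```text
time: 54.62
ee_pos: [632.8, 31.3, 308.0]
eef_rot: [0.001, 0.996, 0.087, 0.001]
ft_force: [2.2, 0.4, 0.4]
finger_gap: 0.998
grasp_force: 0.0
```

Request:
servo_tool:
  moves:
    - {"tx": 45, "ty": 0, "tz": -50, "wx": 0, "wy": 0, "wz": 0, "hand": 1}
    - {"tx": 45, "ty": 8, "tz": -95, "wx": 0, "wy": 0, "wz": 0, "hand": 1}
    - {"tx": 45, "ty": 8, "tz": -95, "wx": 0, "wy": 0, "wz": 0, "hand": 1}
    - {"tx": 45, "ty": 8, "tz": -95, "wx": 0, "wy": 0, "wz": 0, "hand": 1}
    - {"tx": 45, "ty": 8, "tz": -95, "wx": 0, "wy": 0, "wz": 0, "hand": 1}

```text
time: 55.25
ee_pos: [678.4, 32.0, 397.6]
eef_rot: [0.0, 0.996, 0.087, -0.001]
ft_force: [-0.3, -0.0, -0.4]
finger_gap: 1.004
grasp_force: 0.0
```

```bash
python3 - <<'E'
from workcell import arm,optics
from h import *
import cv2
plan(arm.get_obs());w=optics.calibration("wrist");i=optics.snapshot("wrist")
for n,X in dict(B=(667.1,-28.6,136),C=(586,23.6,120),T=(640.6,101.4,113),P=(503.7,295.5,92)).items(): 
    u=proj(w,X);print(n,u.round(1));cv2.drawMarker(i,tuple(map(int,u.round())),(0,255,0),0,7)
cv2.imwrite("pics/w8.png",i[:,:,::-1])
E
```

```text
at [678.4  32.  397.6] yaw 10.0 tilt 0.15 t 55.25 gap 1.004
B [369.2 225.5]
C [302.7 287.1]
T [237.4 223.7]
P [ 57.8 305.6]
```

View pics/w8.png

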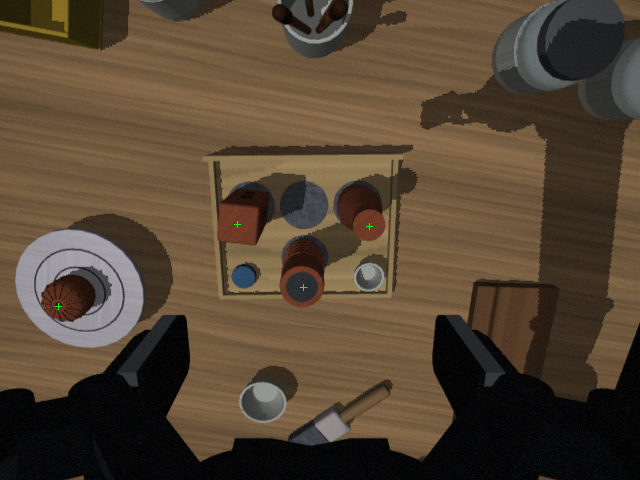

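All pieces stand on their original marks (bottle 369,225; column 303,287; tower 237,224). The pod is on the wheel (58,306), and the bowl and disc are unmoved. I'll hand it in.

```bash
python3 -c "
from workcell import arm
print(arm.hand_in())"
```

```text
the job is handed in; nothing more can be done
None
```

I handed the job in at about 55 s: the pod stands on the wheel within about 3 mm of its centre, and the three tall pieces are back upright on their starting spots by the last camera view, with the bowl and disc unmoved; the hand-in returned no verdict.

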